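# Load the heat-sink washing drum

### The job

Get the bench washing drum ready to run: first swing its outrigger leg out until it clicks home at its end stop, then spin the wheel until the drum's hidden loading port faces straight up, and let go of it. Then put every heat sink lying on the bench into the drum through the port, and finally set the lid on the port, plug in the opening and plate flat on the collar. Leave the leg out, the port up, and the other things on the bench where they are.

Things in the scene. Friction and masses are not known exactly. Their poses are not given: they have to be found in the camera images.
- stand: The washing machine: a grey stand, base 190 mm (x) x 213 mm (y), carrying drum and wheel, which are one piece, turn either way without end and stay where left (0.2 N m of friction). Origin on the table under the drum's centre; z up, y along the axle. Wheel at its -y (robot's right) end, leg at its +y end. Between drum and wheel is a bearing block with its top at 122 mm. Fixed to the bench.
- leg_knob (a point): Mid-grip, 60 mm above the table, of a black upright round knob (22 mm across, from 34 to 78 mm above the table) at the end of the machine's outrigger leg, 155 mm from its hinge. The leg is an aluminium bar 165 x 22 x 16 mm, top 34 mm above the table, at the machine's left end (+y, away from the wheel). z up, x along the leg from hinge to knob.
- leg_hinge (a point): Point on the leg's vertical hinge axis, 60 mm above the table (at the height of leg_knob). It turns with the leg, as leg_knob does.
- leg (a joint): Swing of the outrigger leg, rad: folded near 0, alongside the machine, pointing away from the robot; grows as it swings outward (anticlockwise from above) to its end stop at 1.57, square to the machine. A sprung ball detent resists from 1.05 to 1.30 (about 1 N at the knob), then pulls it home; seated, it reads above 1.5.
- wheel_centre (a point): Centre of the black rubber-rimmed turning wheel, 180 mm across, 14 mm thick, on the drum's level axle, 105 mm above the table. y points along the axle from wheel to drum; x and z turn with the wheel, z towards the white mark across its rim, which is in line with the port. The upper rim can be pinched across its thickness from above: free on both sides, 50 mm to the drum.
- drum (a joint): Turn of wheel and drum, rad: 0 (or 6.283) = loading port straight up; 3.14 = port straight down, hidden. Growing turns the top of the wheel along the machine's +x, away from the robot.
- drum_centre (a point): Centre of the hollow steel drum, on the axle, 105 mm above the table. y along the axle (from wheel to drum), z towards the port. Inside: radius 61 mm, 60 mm long.
- port (a point): Centre of the mouth of the loading port, 78 mm from the axle: the only opening of the drum, square, 62 mm (round the drum) by 60 mm (along the axle) inside, with a dark flat-topped collar 82 x 80 mm outside. z points out of the port; when the port is up its mouth is 183 mm above the table.
- lid: The drum's steel lid, on the bench: plate 84 x 80 x 5 mm, below it a round rubber plug 52 mm across and 8 mm deep, on top a black bar grip, 14 mm thick (its x) x 44 mm long (its y) x 32 mm high. Origin: centre of the plug's underside, z up; plate from 8 to 13 mm, grip from 13 to 45 mm above it. On the port, plate on the collar, the origin is 8 mm below point port; any way round will do.
- sink1: A finned aluminium heat sink, 28 (its x) x 24 (y) x 18 mm (z), fins up and along its x, lying on the bench to the robot's right. Origin: centre of its underside. There are three to five of these, all alike (None if absent).
- sink2: A finned aluminium heat sink, 28 (its x) x 24 (y) x 18 mm (z), fins up and along its x, lying on the bench to the robot's right. Origin: centre of its underside. There are three to five of these, all alike (None if absent).
- sink3: A finned aluminium heat sink, 28 (its x) x 24 (y) x 18 mm (z), fins up and along its x, lying on the bench to the robot's right. Origin: centre of its underside. There are three to five of these, all alike (None if absent).
- sink4: A finned aluminium heat sink, 28 (its x) x 24 (y) x 18 mm (z), fins up and along its x, lying on the bench to the robot's right. Origin: centre of its underside. There are three to five of these, all alike (None if absent).
- sink5: A finned aluminium heat sink, 28 (its x) x 24 (y) x 18 mm (z), fins up and along its x, lying on the bench to the robot's right. Origin: centre of its underside. There are three to five of these, all alike (None if absent).
- tape_roll: Bystander, not part of the job, to be left alone: roll of tape, ring 56 mm across, 16 mm high. Origin: about the centre of its underside.
- phone: Bystander, not part of the job, to be left alone: white phone, 72 x 146 x 8 mm. Origin: about the centre of its underside.
- syringe: Bystander, not part of the job, to be left alone: black paste syringe lying down, about 170 mm long, 24 mm thick. Origin: about the centre of its underside.
- scissors: Bystander, not part of the job, to be left alone: scissors, 190 x 80 mm, lying flat. Origin: about the centre of its underside.
- tweezers: Bystander, not part of the job, to be left alone: steel tweezers, 130 mm long, lying flat. Origin: about the centre of its underside.
- screwdriver: Bystander, not part of the job, to be left alone: screwdriver, 170 mm long. Origin: about the centre of its underside.
- board: Bystander, not part of the job, to be left alone: green circuit board, 60 x 100 mm, on a white mat. Origin: about the centre of its underside.
Not all that is in view belongs to the job. What is shaped like the lid but blue or yellow is not meant.

How it is judged:
On the way, in this order (a step that is already met when the one before it is completed fails the run):
1. the outrigger leg is seated in its end detent (value of joint leg above 1.5 rad), for 0.3 s.
2. with the leg out, the loading port faces up and the wheel is at rest and let go (value of joint leg above 1.5 rad and angle between port's own z axis and vertical below 0.13 rad and velocity of joint drum between -0.1 and 0.1 rad/s and contact force between the fingers and drum below 0.5 N), for 0.3 s.
3. every heat sink is inside the drum (distance between each of sink1, sink2, sink3, sink4, sink5 and drum_centre below 0.085 m and z of each of sink1, sink2, sink3, sink4, sink5 in the frame of drum_centre below 0.05 m and y of sink1 in the frame of drum_centre between -0.033 and 0.033 m and y of sink2 in the frame of drum_centre between -0.033 and 0.033 m and y of sink3 in the frame of drum_centre between -0.033 and 0.033 m and y of sink4 in the frame of drum_centre between -0.033 and 0.033 m and y of sink5 in the frame of drum_centre between -0.033 and 0.033 m), for 0.3 s.
4. the lid is on the port (z of lid in the frame of port between -0.014 and -0.004 m and distance between lid and port below 0.016 m and angle between the z axis of lid and the z axis of port, either way round below 0.1 rad and angle between lid's own z axis and vertical below 0.2 rad), for 0.2 s.
At the end, for the whole second after the job is handed in: Leg above 1.5 rad, port within 0.13 rad (7 degrees) of straight up, every heat sink that is present inside the drum, the lid flat (0.1 rad) on the collar with its plug in the port, all at rest (all of step 3 and all of step 4 and value of joint leg above 1.5 rad and angle between port's own z axis and vertical below 0.13 rad and linear speed of lid below 0.03 m/s); the robot touches nothing.
It fails at once if a bystander was shoved more than 5 cm (distance of any of tape_roll, phone, syringe, scissors, tweezers, screwdriver, board from where it was at the start of the episode above 0.05 m).
Of sink1, sink2, sink3, sink4, sink5 only 3 to 5 are there at a start; the rules pass over those that are not, and their reading is None.
At some moment in a run one of sink1, sink2, sink3, sink4, sink5, lid may be knocked a few centimetres aside while the robot is not near it.
Once in a run the grip may slacken for a moment while it holds something.
It also fails if it takes over 210 s, if anything falls off the work surface, if the arm or the gripper's body presses on something with over 40 N, if the wrist force passes 120 N, or if a joint passes its speed limit or range.

### The arm

A 7-joint arm with a two-finger parallel gripper is mounted at the origin on the work surface. World frame = base frame: x ahead of the robot, y to its left, z up, the work surface at z = 0. Lengths are in m, angles in rad, forces in N, time in s.
With the tool pointing down it reaches from about 0.4 to 0.875 m from the base axis. Payload 19.3 kg.
Tool frame: the origin (TCP) lies midway between the tips of the shut fingers; the grasp point (between the pads) lies 19 mm behind it; z points along the fingers, y is the line along which they close (so a half turn about z gives the same grasp; the last joint's range is limited). The gripper opens to 85 mm and grips with 20 to 120 N. Pads are 22 mm wide; open, the fingers measure 114 mm over their backs; the gripper's body (76 mm by 85 mm) begins 54 mm behind the grasp point. The pads swing forward as they close: fully open they stand 13 mm farther back than shut.
Start: joints at [1.259, 0.521, -0.036, 1.599, 0.021, 1.021, -0.113], TCP at [0.15, -0.607, 0.231] pointing down, gripper open.
Joint ranges: [-2.91, 2.91], [-0.3, 2.13], [-1.5, 1.42], [0.17, 2.43], [-1.26, 4.41], [0.16, 1.93], [-2.52, 2.52]. Speed limits (rad/s): [1.89, 1.89, 2.39, 2.39, 3.01, 3.01, 3.01].

### API

Orientations are given as [roll, pitch, yaw] about the fixed x, y, z axes, in that order (R = Rz(yaw) Ry(pitch) Rx(roll)).
In Python, from workcell import telemetry, grab_frame, calibration, bot, outline_of, landmark_of gives the robot as it stands. The module is installed in compiled form; this text tells all that it offers.
- The arm moves only by the shell command python3 -m inch 'ROWS' [FORCE]. ROWS is JSON, a list of rows, each a list of 7 numbers: the shift along the tool's x, y, z in m, then the turn, a rotation vector about the tool's x, y, z in rad, then the closure, from 0 (fully open) to 1 (shut). A call has 1 to 5 rows; each row shifts and turns the commanded pose from where the row before left it, along the tool's axes as they then stand; what a row does not reach is not made up. A row lasts 1/10 s, in which the tool goes at most 50 mm and 8.59 degrees, less where a joint would pass 70% of its speed; a pose out of reach is approached as far as the arm can. A call is refused whole if a number of a shift passes 0.05 or a number of a turn 0.15, either way. A call with a gripper value outside its range is refused whole. The fingers move at their own pace and stop on an object; FORCE is the grip in N (left out, the last holds). Time passes only in rows, so rows that do not move let the fingers close. It gives the time, the measured TCP pose, the force, the opening and the grip force at its end, in the units of the state.
- telemetry.observe(): the state, without advancing time (a new reading comes with each control period).
- grab_frame(name): name is "scene" or "top" or "wrist"; returns the picture (384x512x3 uint8, red, green, blue); there is no depth.
- calibration(name): a dict with "fovy" (degrees; the focal length in pixels is half the picture's height over the tangent of half this angle, whatever the lens; pixels are square), "cx", "cy" (the principal point, pixels), "dist" ([k1, k2, p1, p2, k3] as OpenCV has them; the pictures are not rectified), "pose" (4x4, takes a point from camera to world coordinates). Camera axes: x right, y down, z forward; pixel columns grow to the right and rows downward; lengths in m; the calibration is good to about 2 mm. A picture is of the moment at which its call begins: read the wrist's pose just before it. calibration takes no time and is no camera call; for the wrist camera it gives the pose at the moment of the call.
- bot.job_done(): hands the job in; it is judged then, once.
Trained networks look in the newest picture that a camera, given by its name, has taken for a name from the list of things; names that differ only in an ending like _2 or _b are one class to them, and where a whole thing is asked for, a point or a joint stands for the part that bears it (a point fixed in the world has none). Each returns a list of dicts, best first, with "score" (0 to 1); they miss things now and then, are a little off and sometimes report something else, mostly with a low value. They report only what shows in the picture. A call takes as long as a camera call. They do not tell look-alikes from the thing itself.
- outline_of(label, camera): "region" (384x512 bool, what is visible of it) and "rect" ([left, top, right, bottom] in pixels, round what is visible of it).
- landmark_of(label, camera): "xy" ([column, row] in pixels: a listed point, or the origin of a listed thing).
The state is a dict: "clock": time; "qpos": joint angles; "qd": joint speeds; "joint_efforts": joint torques, N m; "position": TCP position; "tool_rot": TCP orientation; "force": force on the tool from outside, world axes, zero at the start; "moment": the same for the moment, N m; "grip_width": finger opening in m; "finger_force": force on a finger pad.
Only numpy, scipy, OpenCV 4.12 (cv2) and the standard library are available. Lean on these libraries where they do the work, as an engineer would, in place of code of your own. Each camera call takes 0.05 s, during which the arm holds its last target. There are 200 camera calls.

## Working session

There is one attempt and no reset: what is moved stays moved. The work goes in short steps, Python scripts to look and compute and a shell command to move; the robot and the scene stay as the last step left them, time stands still between calls to the robot, and variables do not carry over. Pictures are saved under pics/ and viewed, at most 14 in all, crops included, and the job is handed in when it is done.

```bash
mkdir -p pics
cat > h.py <<'E'
import numpy as np, cv2
from scipy.spatial.transform import Rotation as R
from workcell import telemetry, grab_frame, calibration, bot, outline_of, landmark_of
def K(c):
    f=192/np.tan(np.radians(c['fovy'])/2); return np.array([[f,0,c['cx']],[0,f,c['cy']],[0,0,1.]])
def ray(c,xy):
    u=cv2.undistortPoints(np.array([[xy]],float),K(c),np.array(c['dist'],float))[0,0]
    P=np.array(c['pose']); return P[:3,3],P[:3,:3]@np.array([u[0],u[1],1.])
def at_z(c,xy,z):
    o,d=ray(c,xy); return o+d*(z-o[2])/d[2]
def proj(c,p):
    P=np.linalg.inv(np.array(c['pose'])); r,_=cv2.Rodrigues(P[:3,:3])
    return cv2.projectPoints(np.array(p,float).reshape(-1,1,3),r,P[:3,3],K(c),np.array(c['dist'],float))[0][:,0]
def snap(n,fn=None):
    c=calibration(n); im=grab_frame(n)
    if fn: cv2.imwrite('pics/'+fn,im[...,::-1])
    return c,im
def st():
    s=telemetry.observe(); print('t',round(s['clock'],2),'p',np.round(s['position'],4),'rpy',np.round(s['tool_rot'],3),'F',np.round(s['force'],1),'w',round(s['grip_width'],4),'ff',s['finger_force']); return s
E
python3 - <<'E'
from h import *
st()
Z={'leg_knob':.06,'leg_hinge':.06,'wheel_centre':.105,'drum_centre':.105,'port':.183,'lid':0,'stand':0}
for n in ('scene','top'):
    c,im=snap(n,n+'1.png'); print(n,np.round(np.array(c['pose']),3).tolist())
    for l in ['stand','leg_knob','leg_hinge','wheel_centre','drum_centre','port','lid','sink1','tape_roll','phone','syringe','scissors','tweezers','screwdriver','board']:
        for d in landmark_of(l,n)[:6]:
            if d['score']>.2: print(l,round(d['score'],2),np.round(d['xy'],1),np.round(at_z(c,d['xy'],Z.get(l,0)),3))
E
```

```text
t 0.0 p [ 0.1495 -0.6065  0.2307] rpy [-3.14   0.     0.242] F [ 0.3  0.6 -0.3] w 0.0856 ff 0.0
scene [[0.702, 0.607, -0.372, 1.178], [0.712, -0.594, 0.375, -0.647], [0.007, -0.528, -0.849, 1.569], [0.0, 0.0, 0.0, 1.0]]
stand 0.95 [271.5 203.2] [0.587 0.089 0.   ]
stand 0.65 [251.7 282.4] [ 0.787 -0.234  0.   ]
leg_knob 0.65 [304.6 188.2] [0.658 0.221 0.06 ]
leg_hinge 0.8 [277.6 171.5] [0.513 0.201 0.06 ]
wheel_centre 0.79 [252.  202.3] [ 0.566 -0.015  0.105]
drum_centre 0.77 [267.6 189.8] [0.569 0.076 0.105]
lid 0.78 [187.3 276. ] [ 0.586 -0.401  0.   ]
lid 0.74 [133.2 240.6] [ 0.304 -0.465  0.   ]
lid 0.5 [169.1 204.9] [ 0.273 -0.244  0.   ]
sink1 0.63 [164.2 255. ] [ 0.449 -0.411  0.   ]
sink1 0.56 [234.7 248.8] [ 0.633 -0.181  0.   ]
sink1 0.56 [207.3 220.5] [ 0.452 -0.174  0.   ]
sink1 0.52 [225.1 262.8] [ 0.651 -0.253  0.   ]
tape_roll 0.59 [185.3 237.3] [ 0.447 -0.295  0.   ]
phone 0.66 [311.8 128.6] [0.425 0.553 0.   ]
syringe 0.7 [254.3 202.2] [0.529 0.038 0.   ]
syringe 0.65 [337.5 156.5] [0.628 0.508 0.   ]
scissors 0.7 [185.  235.8] [ 0.441 -0.291  0.   ]
scissors 0.54 [2
[... 767 characters left out ...]
 0.27 -0.25  0.  ]
sink1 0.61 [344.5 177.4] [ 0.648 -0.26   0.   ]
sink1 0.6 [321.5 186. ] [ 0.615 -0.181  0.   ]
sink1 0.59 [390.3 233.4] [ 0.46  -0.412  0.   ]
sink1 0.55 [320.4 237. ] [ 0.441 -0.179  0.   ]
tape_roll 0.55 [352.4 242.1] [ 0.427 -0.285  0.   ]
phone 0.68 [106.1 230.7] [0.439 0.539 0.   ]
syringe 0.85 [123.4 173.9] [0.636 0.499 0.   ]
scissors 0.72 [334.1 144.4] [ 0.765 -0.224  0.   ]
tweezers 0.62 [425.8 193.9] [ 0.599 -0.536  0.   ]
tweezers 0.59 [287.2 261. ] [ 0.358 -0.07   0.   ]
tweezers 0.46 [388.2 233.3] [ 0.461 -0.405  0.   ]
screwdriver 0.6 [426.8 196.2] [ 0.591 -0.539  0.   ]
board 0.83 [269.6 139.3] [0.776 0.001 0.   ]
board 0.37 [125.6 175.8] [0.63  0.491 0.   ]
```

View pics/top1.png

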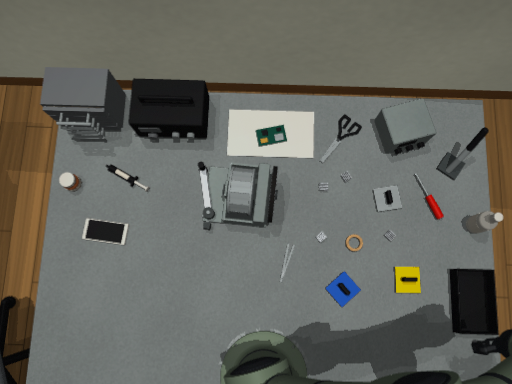

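View pics/scene1.png

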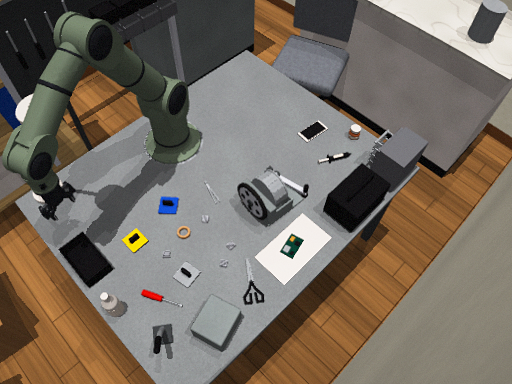

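Top shows the four sinks near (323,187), (346,177), (321,237) and (390,236), the grey lid at (387,198) and the blue and yellow decoys. The leg is folded, with its knob at (201,166). I'll go over to the leg first.

```bash
cat >> h.py <<'E'
def plan(p,yaw,n=None,tilt=None):
    s=telemetry.observe(); R0=R.from_euler('xyz',s['tool_rot']); p0=np.array(s['position'])
    R1=R.from_euler('xyz',[np.pi,0,yaw]) if tilt is None else R.from_euler('xyz',tilt)
    w=(R0.inv()*R1).as_rotvec(); d=np.array(p)-p0
    n=n or int(max(np.ceil(np.linalg.norm(d)/.045),np.ceil(np.linalg.norm(w)/.13),1)); 
    pc,Rc=p0.copy(),R0
    for i in range(n):
        sh=np.round(Rc.inv().apply(p0+d*(i+1)/n-pc),3); t=np.round((Rc.inv()*R1).as_rotvec()/(n-i),3)
        pc=pc+Rc.apply(sh); Rc=Rc*R.from_rotvec(t)
        print('['+','.join('%g'%(v+0) for v in [*sh,*t])+']',end='\n' if i%5==4 else ' ')
    print('n',n)
E
python3 - <<'E'
from h import *
plan([0.58,0.2,0.33],np.pi/2)
E
```

```text
[0.029,-0.032,-0.005,0,0,-0.063] [0.031,-0.031,-0.004,0,0,-0.063] [0.033,-0.028,-0.005,0,0,-0.063] [0.035,-0.027,-0.005,0,0,-0.063] [0.036,-0.024,-0.005,0,0,-0.063]
[0.038,-0.022,-0.004,0,0,-0.063] [0.039,-0.019,-0.005,0,0,-0.063] [0.04,-0.017,-0.005,0,0,-0.063] [0.041,-0.014,-0.004,0,0,-0.063] [0.042,-0.012,-0.005,0,0,-0.064]
[0.043,-0.009,-0.005,0,0,-0.063] [0.043,-0.006,-0.004,0,0,-0.064] [0.043,-0.004,-0.005,0,0,-0.063] [0.044,-0.001,-0.005,0,0,-0.064] [0.043,0.002,-0.005,0,0,-0.063]
[0.043,0.005,-0.004,0,0,-0.064] [0.043,0.008,-0.005,0,0,-0.063] [0.043,0.01,-0.005,0,0,-0.064] [0.041,0.013,-0.004,0,0,-0.063] [0.041,0.015,-0.005,0,0,-0.064]
[0.04,0.018,-0.005,0,0,-0.063] n 21
```

```bash
python3 -m inch '[[0.029,-0.032,-0.02,0,0,-0.063,0],[0.031,-0.031,-0.02,0,0,-0.063,0],[0.033,-0.028,-0.02,0,0,-0.063,0],[0.035,-0.027,-0.02,0,0,-0.063,0],[0.036,-0.024,-0.02,0,0,-0.063,0]]' >/dev/null
python3 -m inch '[[0.038,-0.022,0,0,0,-0.063,0],[0.039,-0.019,0,0,0,-0.063,0],[0.04,-0.017,0,0,0,-0.063,0],[0.041,-0.014,0,0,0,-0.063,0],[0.042,-0.012,0,0,0,-0.064,0]]' >/dev/null
python3 -m inch '[[0.043,-0.009,0,0,0,-0.063,0],[0.043,-0.006,0,0,0,-0.064,0],[0.043,-0.004,0,0,0,-0.063,0],[0.044,-0.001,0,0,0,-0.064,0],[0.043,0.002,0,0,0,-0.063,0]]' >/dev/null
python3 -m inch '[[0.043,0.005,0,0,0,-0.064,0],[0.043,0.008,0,0,0,-0.063,0],[0.043,0.01,0,0,0,-0.064,0],[0.041,0.013,0,0,0,-0.063,0],[0.041,0.015,0,0,0,-0.064,0]]' >/dev/null
python3 -m inch '[[0.04,0.018,0,0,0,-0.063,0],[0,0,0,0,0,0,0],[0,0,0,0,0,0,0]]'
python3 - <<'E'
from h import *
st()
c,im=snap('wrist','w1.png'); print(np.round(np.array(c['pose']),3).tolist())
Z={'leg_knob':.06,'leg_hinge':.06,'wheel_centre':.105,'drum_centre':.105,'port':.183,'lid':0,'stand':0}
for l in ['leg_knob','leg_hinge','wheel_centre','drum_centre','port','stand']:
    for d in landmark_of(l,'wrist')[:2]:
        if d['score']>.2: print(l,round(d['score'],2),np.round(d['xy'],1),np.round(at_z(c,d['xy'],Z.get(l,0)),3))
E
```

```text
clock: 3.9
position: [0.5797, 0.2014, 0.3307]
tool_rot: [-3.141, -0.0, 1.572]
force: [0.8, 0.2, 0.1]
grip_width: 0.0858
finger_force: 0.0
t 3.9 p [0.5797 0.2014 0.3307] rpy [-3.141 -0.     1.572] F [0.8 0.2 0.1] w 0.0858 ff 0.0
[[1.0, 0.0, -0.001, 0.581], [0.0, -0.96, -0.279, 0.271], [-0.001, 0.279, -0.96, 0.475], [0.0, 0.0, 0.0, 1.0]]
leg_knob 0.56 [309.9 140.4] [0.664 0.228 0.06 ]
leg_hinge 0.66 [201.4 160.9] [0.505 0.198 0.06 ]
wheel_centre 0.86 [241.7 301.8] [ 0.564 -0.013  0.105]
stand 0.79 [245.  215.6] [0.567 0.088 0.   ]
```

View pics/w1.png

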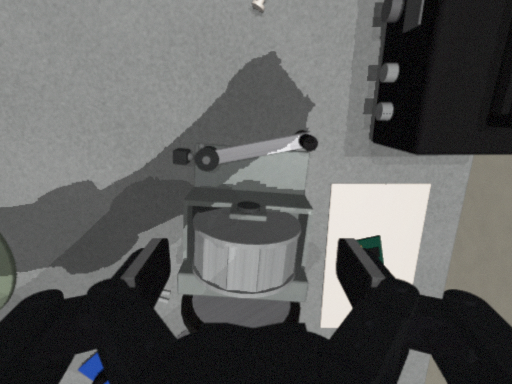

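The leg points along about 10°, the hinge is at pixel (206,158) and the knob at (309,142). There is free space round the knob, so I'll grip it across x and swing it.

Run:
```python
from h import *
plan([0.663,0.226,0.15],np.pi/2)
```

```text
[0.005,0.017,0.036,0,0,0] [0.006,0.016,0.037,0,0,0] [0.005,0.017,0.036,0,0,0] [0.005,0.016,0.036,0,0,-0.001] [0.005,0.017,0.037,0.001,0,0]
n 5
```

```bash
python3 -m inch '[[0.005,0.017,0.036,0,0,0,0],[0.006,0.016,0.036,0,0,0,0],[0.005,0.017,0.036,0,0,0,0],[0.005,0.017,0.036,0,0,0,0],[0.004,0.017,0.037,0,0,0,0]]'
python3 -m inch '[[0,0,0.036,0,0,0,0],[0,0,0.036,0,0,0,0],[0,0,0.034,0,0,0,0],[0,0,0,0,0,0,0.3]]'
python3 -m inch '[[0,0,0,0,0,0,0.7],[0,0,0,0,0,0,1],[0,0,0,0,0,0,1],[0,0,0,0,0,0,1],[0,0,0,0,0,0,1]]' 30
python3 -m inch '[[0,0,0,0,0,0,1],[0,0,0,0,0,0,1],[0,0,0,0,0,0,1]]' 30
```

```text
clock: 4.75
position: [0.6646, 0.2253, 0.1492]
tool_rot: [3.141, 0.0, 1.57]
force: [0.5, -0.5, 0.3]
grip_width: 0.0851
finger_force: 0.0
clock: 5.15
position: [0.6616, 0.224, 0.0401]
tool_rot: [-3.136, 0.002, 1.571]
force: [0.1, 0.1, -0.1]
grip_width: 0.0729
finger_force: 0.0
clock: 5.65
position: [0.6602, 0.2258, 0.046]
tool_rot: [-3.136, 0.002, 1.572]
force: [-34.1, -8.4, 28.2]
grip_width: 0.0214
finger_force: 30.6
clock: 5.95
position: [0.6602, 0.2258, 0.046]
tool_rot: [-3.136, 0.002, 1.572]
force: [-33.2, -7.1, 27.8]
grip_width: 0.0211
finger_force: 30.6
```

```bash
python3 -m inch '[[0,-0.003,-0.005,0,0,0,1],[0,0,0,0,0,0,1]]'
python3 -m inch '[[0,0,-0.002,0,0,0,1],[0,0,0,0,0,0,1]]'
```

```text
clock: 6.15
position: [0.6599, 0.2247, 0.0489]
tool_rot: [-3.14, 0.001, 1.571]
force: [-2.4, -0.8, -16.8]
grip_width: 0.0206
finger_force: 34.5
clock: 6.35
position: [0.6598, 0.2243, 0.0497]
tool_rot: [-3.139, 0.002, 1.571]
force: [3.3, 0.7, -32.3]
grip_width: 0.0208
finger_force: 32.5
```

```bash
python3 -m inch '[[0.021,-0.005,0.003,0,0,0,1],[0.020,-0.008,0,0,0,0,1],[0.019,-0.011,0,0,0,0,1],[0.017,-0.013,0,0,0,0,1],[0,0,0,0,0,0,1]]'
python3 -m inch '[[0.015,-0.016,0,0,0,0,1],[0.013,-0.0175,0,0,0,0,1],[0.010,-0.019,0,0,0,0,1],[0,0,0,0,0,0,1]]'
python3 -m inch '[[0.0075,-0.020,0,0,0,0,1],[0.0045,-0.021,0,0,0,0,1],[0.0015,-0.022,0,0,0,0,1],[0,-0.002,0,0,0,0,1],[0,0,0,0,0,0,1]]'
```

```text
clock: 6.85
position: [0.6199, 0.3034, 0.0485]
tool_rot: [-3.137, 0.003, 1.574]
force: [-13.8, -9.3, -1.2]
grip_width: 0.0207
finger_force: 36.4
clock: 7.25
position: [0.5688, 0.3431, 0.0489]
tool_rot: [-3.141, -0.002, 1.574]
force: [2.2, 7.6, -17.0]
grip_width: 0.0213
finger_force: 34.5
clock: 7.75
position: [0.5179, 0.3549, 0.0523]
tool_rot: [3.122, -0.008, 1.566]
force: [63.6, 9.0, -17.5]
grip_width: 0.021
finger_force: 36.6
```

```bash
python3 -m inch '[[0,0.005,0.002,0,0,0,1],[0,0.003,0,0,0,0,1],[0,0,0,0,0,0,0.6],[0,0,0,0,0,0,0.3],[0,0,0,0,0,0,0]]'
python3 -m inch '[[0,0,0,0,0,0,0],[0,0,-0.04,0,0,0,0],[0,0,-0.04,0,0,0,0],[0,0,-0.04,0,0,0,0],[-0.03,0.02,-0.04,0,0,0,0]]'
python3 -m inch '[[-0.04,0.02,-0.045,0,0,0,0],[-0.045,0.02,-0.02,0,0,0,0],[-0.04,0,0,0,0,0,0],[0,0,0,0,0,0,0]]'
python3 - <<'E'
from h import *
st()
c,im=snap('wrist','w2.png')
Z={'leg_knob':.06,'leg_hinge':.06,'wheel_centre':.105,'drum_centre':.105,'port':.183,'lid':0,'stand':0}
for l in ['leg_knob','leg_hinge','wheel_centre','drum_centre','port','stand']:
    for d in landmark_of(l,'wrist')[:2]:
        if d['score']>.2: print(l,round(d['score'],2),np.round(d['xy'],1),np.round(at_z(c,d['xy'],Z.get(l,0)),3))
E
```

```text
clock: 8.25
position: [0.5145, 0.3543, 0.047]
tool_rot: [3.141, -0.0, 1.571]
force: [0.3, 0.8, -0.6]
grip_width: 0.062
finger_force: 0.0
clock: 8.75
position: [0.5303, 0.3299, 0.2058]
tool_rot: [-3.141, -0.003, 1.577]
force: [0.5, -0.2, 0.4]
grip_width: 0.0856
finger_force: 0.0
clock: 9.15
position: [0.5689, 0.2063, 0.258]
tool_rot: [3.141, 0.003, 1.564]
force: [1.0, 0.3, -0.4]
grip_width: 0.0853
finger_force: 0.0
t 9.15 p [0.5689 0.2063 0.258 ] rpy [3.141e+00 3.000e-03 1.564e+00] F [ 1.   0.3 -0.4] w 0.0853 ff 0.0
leg_knob 0.68 [206.3  35.5] [0.522 0.353 0.06 ]
leg_hinge 0.6 [202.3 175.7] [0.508 0.197 0.06 ]
stand 0.61 [251.2 238.8] [0.567 0.081 0.   ]
```

View pics/w2.png

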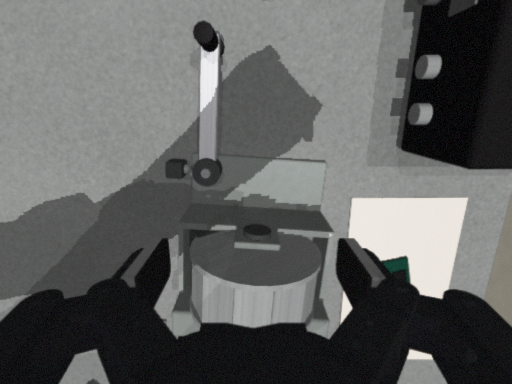

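The leg is out against its stop; knob at (206,35), hinge (206,172). Next is the mark on the wheel rim.

Run:
```python
from h import *
c,im=snap('scene'); a=cv2.resize(im[160:235,225:315],None,fx=6,fy=6,interpolation=cv2.INTER_CUBIC)
c2,im2=snap('top'); b=cv2.resize(im2[150:240,190:290],None,fx=2.5,fy=2.5,interpolation=cv2.INTER_CUBIC)
o=np.zeros((450,800,3),np.uint8); o[:a.shape[0],:540]=a; o[:225,545:795]=b; cv2.imwrite('pics/wheel.png',o[...,::-1])
```

```text
(no output)
```

View pics/wheel.png

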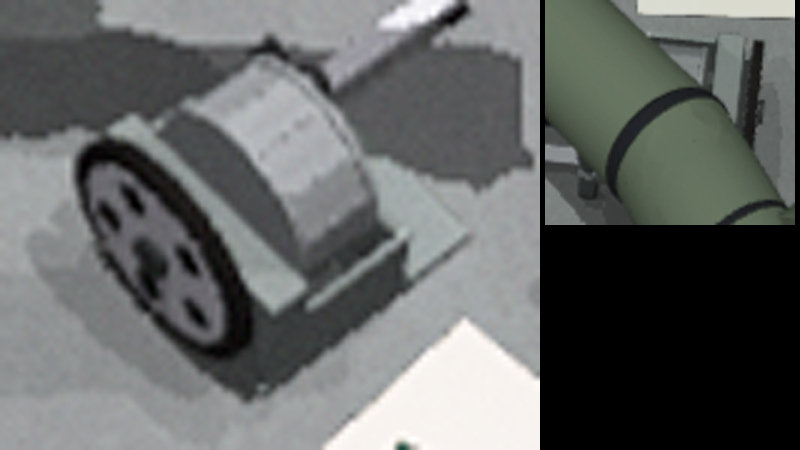

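The scene view shows no mark on the +x and upper rim. I'll look at the unobstructed first top picture, enlarged.

Run:
```python
import cv2,numpy as np
a=cv2.imread('pics/top1.png')[150:240,190:290]; a=cv2.resize(a,None,fx=6,fy=6,interpolation=cv2.INTER_CUBIC)
cv2.imwrite('pics/t1c.png',np.clip(a*1.3,0,255).astype('uint8'))
```

```text
(no output)
```

View pics/t1c.png

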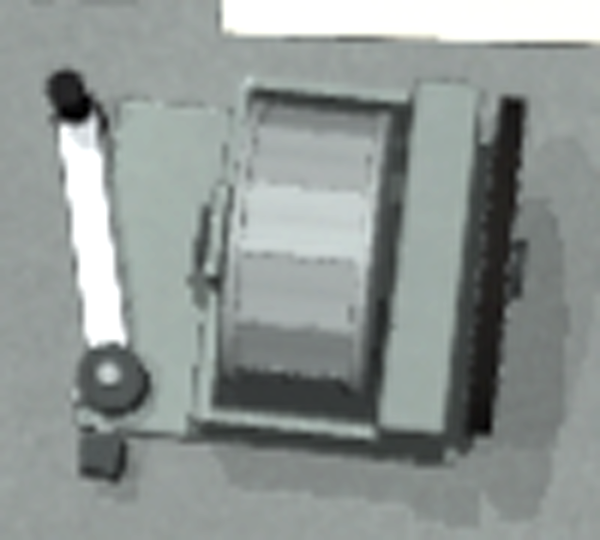

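The port is entirely on the underside and the stand is yawed about −0.05 rad. I'll pinch the wheel from above and turn it in strokes about its axle.

Run:
```python
from h import *
plan([0.566,-0.014,0.27],-0.05)
```

```text
[-0.017,0,-0.001,0,0,0.125] [-0.018,0.002,-0.001,0,0,0.125] [-0.017,0.004,-0.001,0,0,0.125] [-0.016,0.006,-0.001,0,0,0.125] [-0.015,0.009,-0.001,0,0,0.125]
[-0.015,0.01,-0.001,0,0,0.125] [-0.013,0.012,-0.001,0,0,0.125] [-0.011,0.013,-0.001,0,0,0.124] [-0.009,0.015,-0.001,0,0,0.125] [-0.008,0.015,-0.001,0,0,0.124]
[-0.006,0.017,-0.001,0,0,0.125] [-0.003,0.017,-0.001,0,0,0.124] [-0.002,0.017,0,0,0,0.125] n 13
```

```bash
python3 -m inch '[[-0.017,0,-0.002,0,0,0.125,0.5],[-0.018,0.002,-0.002,0,0,0.125,0.5],[-0.017,0.004,-0.002,0,0,0.125,0.5],[-0.016,0.006,-0.002,0,0,0.125,0.5],[-0.015,0.009,-0.001,0,0,0.125,0.5]]' >/dev/null
python3 -m inch '[[-0.015,0.01,-0.001,0,0,0.125,0.5],[-0.013,0.012,-0.001,0,0,0.125,0.5],[-0.011,0.013,-0.001,0,0,0.124,0.5],[-0.009,0.015,-0.001,0,0,0.125,0.5],[-0.008,0.015,-0.001,0,0,0.124,0.5]]' >/dev/null
python3 -m inch '[[-0.006,0.017,-0.001,0,0,0.125,0.5],[-0.003,0.017,-0.001,0,0,0.124,0.5],[-0.002,0.017,0,0,0,0.125,0.5],[0,0,0,0,0,0,0.5],[0,0,0,0,0,0,0.5]]'
python3 - <<'E'
from h import *
st()
c,im=snap('wrist','w3.png')
for l in ['wheel_centre','drum_centre','port']:
    for d in landmark_of(l,'wrist')[:2]:
        if d['score']>.2: print(l,round(d['score'],2),np.round(d['xy'],1),np.round(at_z(c,d['xy'],.105),3))
plan([0.566,-0.014,0.171],-0.05)
E
```

```text
clock: 11.1
position: [0.5657, -0.0138, 0.2737]
tool_rot: [-3.141, -0.0, -0.049]
force: [0.3, 0.8, -0.2]
grip_width: 0.0427
finger_force: 0.0
t 11.1 p [ 0.5657 -0.0138  0.2737] rpy [-3.141 -0.    -0.049] F [ 0.3  0.8 -0.2] w 0.0427 ff 0.0
wheel_centre 0.71 [250.7 179. ] [ 0.562 -0.012  0.105]
[0,0,0.034,0,0,0] [0,0,0.034,0,0,0.001] [0,0,0.035,0,0,0] n 3
```

View pics/w3.png

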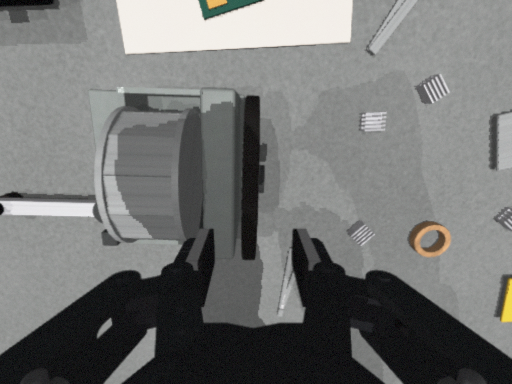

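The wheel is centred between the fingers at columns 242–260, with no mark on the top rim. I'll descend, pinch and turn by +0.7.

```bash
python3 -m inch '[[0,0,0.034,0,0,0,0.5],[0,0,0.034,0,0,0,0.5],[0,0,0.033,0,0,0,0.5],[0,0,0,0,0,0,0.9]]'
python3 -m inch '[[0,0,0,0,0,0,1],[0,0,0,0,0,0,1],[0,0,0,0,0,0,1]]' 40
python3 -m inch '[[0.009,0,0.001,0,-0.14,0,1],[0.009,0,0.0005,0,-0.14,0,1],[0.009,0,0.0005,0,-0.14,0,1],[0.009,0,0.0005,0,-0.14,0,1],[0.009,0,0.0005,0,-0.14,0,1]]'
python3 -m inch '[[0,0,0,0,0,0,1],[0,0,0,0,0,0,1]]'
python3 - <<'E'
from h import *
st()
c,im=snap('wrist','w4.png')
E
```

```text
clock: 11.7
position: [0.5636, -0.014, 0.1693]
tool_rot: [3.142, 0.006, -0.05]
force: [-0.8, -0.0, 0.3]
grip_width: 0.0298
finger_force: 0.0
clock: 12.0
position: [0.5656, -0.0112, 0.1733]
tool_rot: [-3.138, 0.0, -0.049]
force: [2.5, 17.5, -26.7]
grip_width: 0.0128
finger_force: 41.5
clock: 12.5
position: [0.6059, -0.0144, 0.1579]
tool_rot: [-3.136, 0.711, -0.046]
force: [-24.2, 11.8, -32.1]
grip_width: 0.013
finger_force: 39.7
clock: 12.7
position: [0.6054, -0.0144, 0.1541]
tool_rot: [-3.137, 0.709, -0.047]
force: [-22.8, 11.0, -37.6]
grip_width: 0.0134
finger_force: 44.5
t 12.7 p [ 0.6054 -0.0144  0.1541] rpy [-3.137  0.709 -0.047] F [-22.8  11.  -37.6] w 0.0134 ff 44.46562886238098
```

View pics/w4.png

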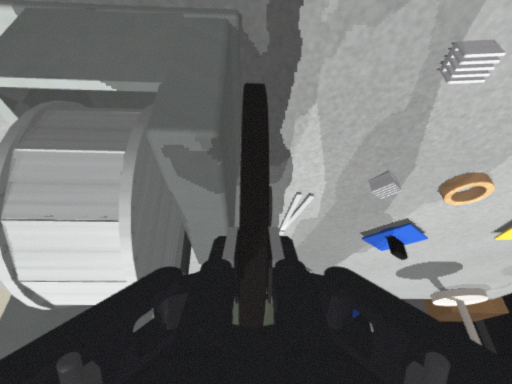

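A pale patch at (253,312) on the rim behind the fingers may be the mark rising on the robot side. I'll check which rim angle that projects to.

Run:
```python
from h import *
c=calibration('wrist'); im=cv2.imread('pics/w4.png')
C=np.array([.565,-.0125,.105]); ex=np.array([np.cos(.05),-np.sin(.05),0])
for a in np.arange(-2.2,1.2,.2):
    p=C+.09*(np.sin(a)*ex+np.cos(a)*np.array([0,0,1])); print(round(a,2),np.round(proj(c,p)[0],0),end=' ')
print(im[285:335:4,252:256].mean(1).round(0).tolist())
```

```text
-2.2 [253. 195.] -2.0 [253. 211.] -1.8 [253. 228.] -1.6 [253. 244.] -1.4 [252. 260.] -1.2 [252. 276.] -1.0 [252. 291.] -0.8 [252. 304.] -0.6 [252. 316.] -0.4 [252. 326.] -0.2 [252. 331.] 0.0 [252. 330.] 0.2 [251. 322.] 0.4 [251. 305.] 0.6 [251. 279.] 0.8 [251. 246.] 1.0 [251. 208.] [[30.0, 33.0, 35.0], [33.0, 33.0, 36.0], [32.0, 30.0, 34.0], [29.0, 30.0, 32.0], [30.0, 30.0, 32.0], [33.0, 34.0, 36.0], [33.0, 33.0, 36.0], [33.0, 32.0, 34.0], [32.0, 31.0, 33.0], [30.0, 30.0, 36.0], [30.0, 31.0, 34.0], [30.0, 29.0, 28.0], [30.0, 28.0, 28.0]]
```

```bash
python3 -m inch '[[0,0,0,0,0,0,0.5],[0,0,0,0,0,0,0.5],[0,0,0,0,0,0,0.5]]'
python3 -m inch '[[-0.009,0,0.0005,0,0.14,0,0.5],[-0.009,0,0.0005,0,0.14,0,0.5],[-0.009,0,0.0005,0,0.14,0,0.5],[-0.009,0,0.0005,0,0.14,0,0.5],[-0.009,0,0.0005,0,0.14,0,0.5]]'
python3 -m inch '[[-0.009,0,0.0005,0,0.14,0,0.5],[-0.009,0,0.0005,0,0.14,0,0.5],[-0.009,0,0.0005,0,0.14,0,0.5],[-0.009,0,0.0005,0,0.14,0,0.5],[-0.009,0,0.0005,0,0.14,0,0.5]]'
python3 - <<'E'
from h import *
st()
C=np.array([.566,-.0125,.105]); ex=np.array([np.cos(.05),-np.sin(.05),0])
p=C+.066*(np.sin(-.7)*ex+np.cos(.7)*np.array([0,0,1])); print(p)
plan(p,0,1,tilt=(R.from_euler('y',-.7)*R.from_euler('xyz',[np.pi,0,-.05])).as_euler('xyz'))
c,im=snap('wrist','w5.png')
E
```

```text
clock: 13.05
position: [0.6081, -0.0166, 0.1594]
tool_rot: [-3.141, 0.698, -0.051]
force: [-0.1, 0.1, 0.5]
grip_width: 0.0429
finger_force: 0.0
clock: 13.55
position: [0.5667, -0.0145, 0.1758]
tool_rot: [-3.141, -0.009, -0.051]
force: [2.4, 0.4, -0.1]
grip_width: 0.0428
finger_force: 0.0
clock: 14.05
position: [0.5435, -0.0209, 0.2162]
tool_rot: [3.123, -0.537, -0.033]
force: [7.2, 8.3, 3.5]
grip_width: 0.0427
finger_force: 0.0
t 14.05 p [ 0.5435 -0.0209  0.2162] rpy [ 3.123 -0.537 -0.033] F [7.2 8.3 3.5] w 0.0427 ff 0.0
[ 0.52353477 -0.01037497  0.15547958]
[-0.048,-0.011,0.042,0.042,0.162,0.025] n 1
```

View pics/w5.png

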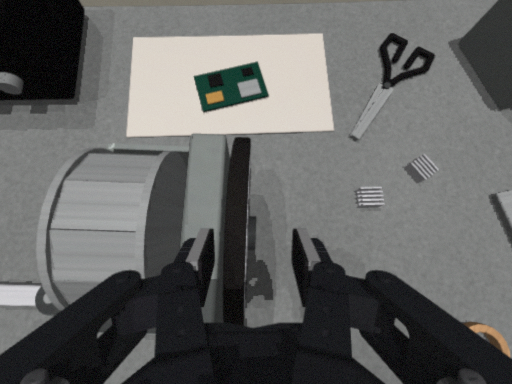

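Run:
```python
from h import *
s=st(); print(np.round(s['qpos'],2))
C=np.array([.566,-.0125,.105]); ex=np.array([np.cos(.05),-np.sin(.05),0])
a=-.2
p=C+.066*(np.sin(a)*ex+np.cos(a)*np.array([0,0,1])); print(p)
plan(p,0,2,tilt=(R.from_rotvec([np.sin(.05)*a,np.cos(.05)*a,0])*R.from_euler('xyz',[np.pi,0,-.05])).as_euler('xyz'))
```

```text
t 14.1 p [ 0.5437 -0.0228  0.2209] rpy [ 3.112 -0.545 -0.017] F [ 2.  -2.9  5.8] w 0.0424 ff 0.0
[-0.09  0.22 -0.05  2.27  0.82  0.16 -2.51]
[ 0.55290421 -0.01184466  0.16968439]
[-0.009,-0.006,0.024,0.009,-0.173,0.013] [-0.006,-0.006,0.026,0.008,-0.172,0.013] n 2
```

```bash
python3 -m inch '[[-0.009,-0.006,0.024,0.009,-0.14,0.013,0.5],[-0.006,-0.006,0.024,0.008,-0.14,0.013,0.5],[0,0,0,0,-0.06,0,0.5],[0,0,0,0,0,0,0.5]]'
python3 - <<'E'
from h import *
C=np.array([.566,-.0125,.105]); ex=np.array([np.cos(.05),-np.sin(.05),0])
a=-.2
p=C+.066*(np.sin(a)*ex+np.cos(a)*np.array([0,0,1])); print(p)
plan(p,0,1,tilt=(R.from_rotvec([np.sin(.05)*a,np.cos(.05)*a,0])*R.from_euler('xyz',[np.pi,0,-.05])).as_euler('xyz'))
E
```

```text
clock: 14.5
position: [0.5561, -0.017, 0.1769]
tool_rot: [3.14, -0.257, -0.07]
force: [-0.3, -0.9, 0.3]
grip_width: 0.0428
finger_force: 0.0
[ 0.55290421 -0.01184466  0.16968439]
[-0.005,-0.005,0.006,0.006,-0.057,-0.019] n 1
```

```bash
python3 -m inch '[[-0.005,-0.005,0.006,0.006,-0.057,-0.019,0.5],[0,0,0,0,0,0,1],[0,0,0,0,0,0,1],[0,0,0,0,0,0,1],[0,0,0,0,0,0,1]]' 40
python3 -m inch '[[0.009,0,0.001,0,-0.14,0,1],[0.009,0,0.0005,0,-0.14,0,1],[0.009,0,0.0005,0,-0.14,0,1],[0.009,0,0.0005,0,-0.14,0,1],[0.009,0,0.0005,0,-0.14,0,1]]'
python3 -m inch '[[0.009,0,0.0005,0,-0.14,0,1],[0.009,0,0.0005,0,-0.14,0,1],[0,0,0,0,0,0,1],[0,0,0,0,0,0,0.5],[0,0,0,0,0,0,0.5]]'
python3 - <<'E'
from h import *
st()
c,im=snap('wrist')
C=np.array([.565,-.0125,.105]); ex=np.array([np.cos(.05),-np.sin(.05),0])
print(np.round(telemetry.observe()['qpos'],2))
for a in np.arange(-.6,1.8,.1):
    x,y=proj(c,C+.09*(np.sin(a)*ex+np.cos(a)*np.array([0,0,1])))[0].round().astype(int)
    if 0<=y<384: print(round(a,1),x,y,im[y-1:y+2,x-4:x+5].mean().round(),im[y-1:y+2,x-4:x+5].max())
cv2.imwrite('pics/w6.png',im[...,::-1])
for d in landmark_of('port','wrist')[:2]: print(d)
E
```

```text
clock: 15.0
position: [0.5518, -0.01, 0.1698]
tool_rot: [3.14, -0.204, -0.047]
force: [2.6, 8.1, -1.8]
grip_width: 0.0134
finger_force: 40.5
clock: 15.5
position: [0.5934, -0.0134, 0.1617]
tool_rot: [3.136, 0.509, -0.051]
force: [-20.1, 2.7, -23.7]
grip_width: 0.0137
finger_force: 41.1
clock: 16.0
position: [0.61, -0.014, 0.1518]
tool_rot: [3.135, 0.778, -0.052]
force: [-0.4, -0.4, 0.0]
grip_width: 0.0414
finger_force: 0.0
t 16.0 p [ 0.61   -0.014   0.1518] rpy [ 3.135  0.778 -0.052] F [-0.4 -0.4  0. ] w 0.0414 ff 0.0
[ 0.11  1.08 -0.38  0.96  0.17  1.91 -1.84]
-0.6 253 313 35.0 43
-0.5 253 318 35.0 45
-0.4 253 323 36.0 41
-0.3 253 327 32.0 38
-0.2 253 330 30.0 37
-0.1 253 331 28.0 37
-0.0 253 331 28.0 37
0.1 253 329 31.0 37
0.2 253 326 33.0 41
0.3 253 320 35.0 42
0.4 253 312 35.0 43
0.5 253 302 34.0 44
0.6 253 290 35.0 43
0.7 253 276 34.0 41
0.8 253 259 35.0 40
0.9 253 241 33.0 42
1.0 253 223 28.0 35
1.1 253 203 28.0 34
1.2 253 184 28.0 33
1.3 253 166 26.0 34
1.4 253 148 26.0 33
1.5 253 133 26.0 34
1.6 253 119 26.0 34
1.7 253 107 26.0 33
```

```bash
python3 -m inch '[[-0.009,0,0.0005,0,0.14,0,0.5],[-0.009,0,0.0005,0,0.14,0,0.5],[-0.009,0,0.0005,0,0.14,0,0.5],[-0.009,0,0.0005,0,0.14,0,0.5],[-0.009,0,0.0005,0,0.14,0,0.5]]' >/dev/null
python3 -m inch '[[-0.009,0,0.0005,0,0.14,0,0.5],[-0.009,0,0.0005,0,0.14,0,0.5],[0,0,0,0,0,0,0.5]]'
cat > mk.py <<'E'
from h import *
st()
c,im=snap('wrist')
C=np.array([.565,-.0125,.105]); ex=np.array([np.cos(.05),-np.sin(.05),0])
o=[]
for a in np.arange(-1.6,1.8,.05):
    x,y=proj(c,C+.09*(np.sin(a)*ex+np.cos(a)*np.array([0,0,1])))[0].round().astype(int)
    if 1<=y<383: o.append((round(a,2),x,y,int(im[y-1:y+2,x-4:x+5].mean())))
print(o[0],o[-1],[q for q in o if q[3]>60])
for l in('port','drum_centre'):
  for d in landmark_of(l,'wrist')[:2]: print(l,d)
C=np.array([.566,-.0125,.105]); a=-.2
p=C+.066*(np.sin(a)*ex+np.cos(a)*np.array([0,0,1])); print(p)
plan(p,0,1,tilt=(R.from_rotvec([np.sin(.05)*a,np.cos(.05)*a,0])*R.from_euler('xyz',[np.pi,0,-.05])).as_euler('xyz'))
E
python3 mk.py
```

```text
clock: 16.9
position: [0.5471, -0.0116, 0.1707]
tool_rot: [3.138, -0.204, -0.046]
force: [0.5, -0.6, 0.2]
grip_width: 0.0429
finger_force: 0.0
t 16.9 p [ 0.5471 -0.0116  0.1707] rpy [ 3.138 -0.204 -0.046] F [ 0.5 -0.6  0.2] w 0.0429 ff 0.0
(np.float64(-1.6), np.int64(251), np.int64(308), 15) (np.float64(1.75), np.int64(252), np.int64(91), 29) [(np.float64(-1.4), np.int64(251), np.int64(318), 103), (np.float64(-1.35), np.int64(251), np.int64(320), 121), (np.float64(-1.3), np.int64(251), np.int64(322), 121), (np.float64(-1.25), np.int64(251), np.int64(324), 81), (np.float64(-0.85), np.int64(251), np.int64(324), 81), (np.float64(-0.8), np.int64(251), np.int64(322), 121), (np.float64(-0.75), np.int64(251), np.int64(319), 116), (np.float64(1.05), np.int64(252), np.int64(80), 64), (np.float64(1.1), np.int64(252), np.int64(79), 103), (np.float64(1.15), np.int64(252), np.int64(78), 136), (np.float64(1.2), np.int64(252), np.int64(77), 149), (np.float64(1.25), np.int64(252), np.int64(77), 149), (np.float64(1.3), np.int64(252), np.int64(77), 149), (np.float64(1.35), np.int64(252), np.int64(77), 149), (np.float64(1.4), np.int64(252), np.int64(78), 136), (np.float64(1.45), np.int64(252), np.int64(79), 103), (np.float64(1.5), np.int64(252), np.int64(80), 64)]
port {'xy': [76.9, 300.2], 'score': 0.97}
port {'xy': [161.2, 190.4], 'score': 0.34}
drum_centre {'xy': [77.7, 296.2], 'score': 0.69}
[ 0.55290421 -0.01184466  0.16968439]
[0,0,0.002,0.002,-0.002,0.002] n 1
```

```bash
cat > ang.py <<'E'
from h import *
from scipy.optimize import least_squares
def go(fn=None):
    c,im=snap('wrist',fn)
    ex=np.array([np.cos(.05),-np.sin(.05),0]); ey=np.array([np.sin(.05),np.cos(.05),0])
    W=np.array([.565,-.0125,.105]); D=W+.097*ey
    col=lambda a,C,r: proj(c,C+r*(np.sin(a)*ex+np.cos(a)*np.array([0,0,1])))[0]
    d=[q for q in landmark_of('port','wrist') if q['score']>.5]
    A=np.arange(-1.2,1.5,.01)
    if d:
        e=[np.linalg.norm(col(a,D,.078)-d[0]['xy']) for a in A]; i=int(np.argmin(e)); print('port',d[0],'a',A[i],'err px',e[i])
    v=[]
    for a in A:
        x,y=col(a,W,.09).round().astype(int)
        v.append(im[y,x-4:x+5].mean() if 0<=y<384 else 0)
    v=np.array(v); print('mark a',A[v>90].round(2))
E
python3 -c "from ang import *; go('w7.png')"
```

```text
port {'xy': [82.5, 305.4], 'score': 0.85} a -0.6599999999999995 err px 5.07552898527902
mark a [1.11 1.12 1.13 1.14 1.15 1.16 1.17 1.18 1.19 1.2  1.21 1.22 1.23 1.24
 1.25 1.26 1.27 1.28 1.29 1.3  1.31 1.32 1.33 1.34 1.35 1.36 1.37 1.38
 1.39 1.4  1.41 1.42 1.43 1.44 1.45 1.46 1.47 1.48 1.49]
```

View pics/w7.png

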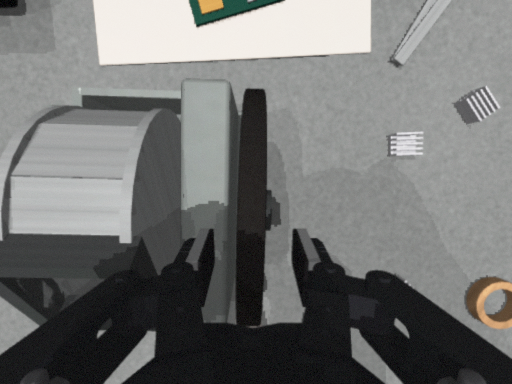

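The dark port collar has come into view at lower left, rows 235–320. The remaining turn is roughly 0.75, so I'll grip again and turn by 0.7.

```bash
python3 -m inch '[[0,0,0.002,0,0,0,1],[0,0,0,0,0,0,1],[0,0,0,0,0,0,1],[0,0,0,0,0,0,1]]' 40
python3 -m inch '[[0.009,0,0.001,0,-0.14,0,1],[0.009,0,0.0005,0,-0.14,0,1],[0.009,0,0.0005,0,-0.14,0,1],[0.009,0,0.0005,0,-0.14,0,1],[0.009,0,0.0005,0,-0.14,0,1]]'
python3 -m inch '[[0,0,0,0,0,0,1],[0,0,0,0,0,0,0.5],[0,0,0,0,0,0,0.5],[0,0,0,0,0,0,0.5]]'
python3 -m inch '[[-0.009,0,0.0005,0,0.14,0,0.5],[-0.009,0,0.0005,0,0.14,0,0.5],[-0.009,0,0.0005,0,0.14,0,0.5],[-0.009,0,0.0005,0,0.14,0,0.5],[0,0,-0.04,0,0,0,0.5]]'
python3 -m inch '[[0,0,-0.04,0,0,0,0.5],[0,0,-0.04,0,0,0,0.5],[0,0,0,0,0,0,0.5],[0,0,0,0,0,0,0.5]]'
python3 -c "from ang import *; st(); go('w8.png')"
```

```text
clock: 17.55
position: [0.5531, -0.0101, 0.168]
tool_rot: [3.141, -0.2, -0.047]
force: [3.2, 7.7, -3.0]
grip_width: 0.0137
finger_force: 39.9
clock: 18.05
position: [0.5937, -0.0134, 0.1598]
tool_rot: [3.14, 0.514, -0.049]
force: [-24.5, 2.5, -33.9]
grip_width: 0.0131
finger_force: 39.7
clock: 18.45
position: [0.5965, -0.0134, 0.1625]
tool_rot: [3.139, 0.499, -0.049]
force: [-0.1, 0.9, 0.2]
grip_width: 0.0425
finger_force: 0.0
clock: 18.95
position: [0.5517, -0.0114, 0.2054]
tool_rot: [3.139, -0.059, -0.045]
force: [-0.2, -1.8, -0.0]
grip_width: 0.0428
finger_force: 0.0
clock: 19.35
position: [0.5546, -0.0114, 0.2915]
tool_rot: [3.139, -0.063, -0.048]
force: [-0.5, -0.8, -0.1]
grip_width: 0.0425
finger_force: 0.0
t 19.35 p [ 0.5546 -0.0114  0.2915] rpy [ 3.139 -0.063 -0.048] F [-0.5 -0.8 -0.1] w 0.0425 ff 0.0
port {'xy': [144.2, 186.0], 'score': 0.78} a 0.010000000000001119 err px 3.8485938207955517
mark a [-0.04 -0.03 -0.02 -0.01  0.    0.01  0.02  0.03  0.04  1.25  1.26  1.27
  1.28  1.29  1.3   1.31  1.32  1.33  1.34  1.35  1.36  1.37  1.38  1.39
  1.4   1.41  1.42  1.43  1.44  1.45  1.46  1.47  1.48  1.49]
```

View pics/w8.png

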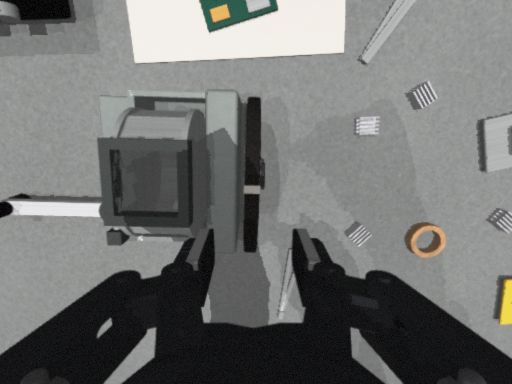

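The port is up: the mark and the port detection both give an angle of about 0, with the opening at (147,184). Next I'll locate the port, the sinks and the lid from here.

```bash
cat > find.py <<'E'
from h import *
def rects(label,c,cam,z,minscore=.3):
    out=[]
    for d in outline_of(label,cam):
        if d['score']<minscore: continue
        m=d['region'].astype(np.uint8); cs,_=cv2.findContours(m,cv2.RETR_EXTERNAL,cv2.CHAIN_APPROX_NONE)
        if not cs: continue
        k=max(cs,key=cv2.contourArea)[:,0]
        w=np.array([at_z(c,q,z)[:2] for q in k],np.float32)*1000
        (x,y),(a,b),t=cv2.minAreaRect(w)
        out.append((round(d['score'],2),np.round([x/1000,y/1000],4),round(a),round(b),round(np.radians(t),2),d['rect']))
    return out
def lm(label,c,cam,z,minscore=.3):
    return [(round(d['score'],2),np.round(at_z(c,d['xy'],z)[:2],4),np.round(d['xy'])) for d in landmark_of(label,cam) if d['score']>minscore]
E
python3 - <<'E'
from find import *
c,im=snap('wrist')
print('port',lm('port',c,'wrist',.183)); 
for q in [(147,184)]: print(at_z(c,q,.183))
print('pr',[np.round(at_z(c,q,.183),3) for q in [(100,140),(195,137),(195,225),(100,230)]])
for r in rects('sink1',c,'wrist',.012): print('sink',r)
for r in lm('sink1',c,'wrist',0): print('sinklm',r)
for r in lm('lid',c,'wrist',0): print('lid',r)
E
```

```text
port [(0.96, array([0.5728, 0.087 ]), array([144., 183.]))]
[0.57188786 0.08439403 0.183     ]
pr [array([0.613, 0.12 , 0.183]), array([0.612, 0.036, 0.183]), array([0.53 , 0.044, 0.183]), array([0.53 , 0.135, 0.183])]
sink (0.9, array([ 0.6514, -0.2602]), 30, 31, np.float64(0.56), [409.0, 83.0, 440.2, 107.0])
sink (0.86, array([ 0.4445, -0.1775]), 33, 27, np.float64(0.75), [346.4, 222.5, 374.2, 244.7])
sink (0.82, array([ 0.6131, -0.1832]), 24, 29, np.float64(0.03), [356.8, 117.3, 380.4, 132.5])
sink (0.67, array([0.5158, 0.3053]), 155, 34, np.float64(1.52), [0.0, 193.0, 101.2, 213.2])
sink (0.57, array([ 0.457 , -0.4017]), 41, 30, np.float64(0.79), [489.4, 208.0, 512.0, 229.9])
sinklm (0.84, array([ 0.6501, -0.2609]), array([418.,  96.]))
sinklm (0.76, array([ 0.4414, -0.177 ]), array([356., 232.]))
sinklm (0.71, array([ 0.4539, -0.408 ]), array([501., 219.]))
sinklm (0.69, array([ 0.611 , -0.1846]), array([365., 126.]))
lid (0.43, array([ 0.2782, -0.2525]), array([396., 318.]))
```

Run:
```python
from h import *
plan([0.612,-0.184,0.2],1.6)
```

```text
[0.005,0.013,0.007,0.004,-0.003,-0.127] [0.003,0.014,0.007,0.004,-0.003,-0.127] [0.001,0.013,0.007,0.004,-0.003,-0.127] [-0.001,0.014,0.007,0.004,-0.003,-0.127] [-0.002,0.014,0.007,0.004,-0.003,-0.127]
[-0.004,0.014,0.007,0.004,-0.004,-0.127] [-0.005,0.013,0.007,0.004,-0.003,-0.126] [-0.007,0.012,0.007,0.004,-0.004,-0.127] [-0.009,0.011,0.007,0.004,-0.003,-0.126] [-0.01,0.01,0.006,0.004,-0.004,-0.127]
[-0.011,0.008,0.007,0.004,-0.004,-0.126] [-0.012,0.007,0.007,0.004,-0.003,-0.127] [-0.013,0.006,0.007,0.003,-0.004,-0.126] n 13
```

```bash
python3 -m inch '[[0.005,0.013,0,0.004,-0.003,-0.127,0],[0.003,0.014,0,0.004,-0.003,-0.127,0],[0.001,0.013,0,0.004,-0.003,-0.127,0],[-0.001,0.014,0,0.004,-0.003,-0.127,0],[-0.002,0.014,0,0.004,-0.003,-0.127,0]]' >/dev/null
python3 -m inch '[[-0.004,0.014,0,0.004,-0.003,-0.127,0],[-0.005,0.013,0.013,0.004,-0.003,-0.127,0],[-0.007,0.012,0.013,0.004,-0.003,-0.127,0],[-0.009,0.011,0.013,0.004,-0.003,-0.127,0],[-0.01,0.01,0.013,0.004,-0.004,-0.127,0]]' >/dev/null
python3 -m inch '[[-0.011,0.008,0.013,0.004,-0.004,-0.126,0],[-0.012,0.007,0.013,0.004,-0.003,-0.126,0],[-0.013,0.006,0.013,0.003,-0.004,-0.126,0],[0,0,0,0,0,0,0],[0,0,0,0,0,0,0]]'
cat > near.py <<'E'
from find import *
import sys
s=st(); c,im=snap('wrist'); p=s['position'][:2]
for r in rects(sys.argv[1],c,'wrist',.012): 
    if np.linalg.norm(r[1]-p)<.12: print(r)
for r in lm(sys.argv[1],c,'wrist',0):
    if np.linalg.norm(r[1]-p)<.12: print('lm',r)
if len(sys.argv)>2: cv2.imwrite('pics/'+sys.argv[2],im[...,::-1])
E
python3 near.py sink1 s1.png
```

```text
clock: 21.2
position: [0.6108, -0.1832, 0.1993]
tool_rot: [3.139, -0.002, 1.597]
force: [-1.2, 0.8, 0.2]
grip_width: 0.0852
finger_force: 0.0
t 21.2 p [ 0.6108 -0.1832  0.1993] rpy [ 3.139e+00 -2.000e-03  1.597e+00] F [-1.2  0.8  0.2] w 0.0852 ff 0.0
(0.74, array([ 0.6512, -0.2615]), 29, 31, np.float64(0.56), [269.8, 219.0, 295.0, 247.1])
(0.64, array([ 0.6135, -0.1838]), 30, 25, np.float64(1.55), [240.0, 157.9, 267.2, 183.4])
lm (0.96, array([ 0.6172, -0.1859]), array([256., 171.]))
lm (0.89, array([ 0.6509, -0.263 ]), array([280., 229.]))
```

View pics/s1.png

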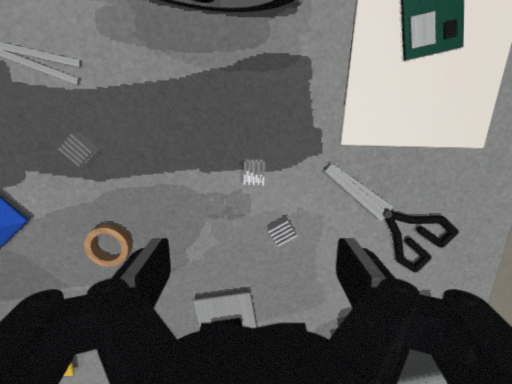

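Sink A is at (254,172), with its fins running along world y. I'll grasp it across x.

```bash
python3 -m inch '[[-0.001,0.002,0.045,0,0,-0.0,0.3],[0,0,0.045,0,0,0,0.3],[0,0,0.045,0,0,0,0.3],[0,0,0.045,0,0,0,0.3],[0,0,0.014,0,0,0,0.4]]'
python3 -m inch '[[0,0,0,0,0,0,0.7],[0,0,0,0,0,0,1],[0,0,0,0,0,0,1],[0,0,0,0,0,0,1],[0,0,0,0,0,0,1]]' 30
python3 -m inch '[[0,0,-0.04,0,0,0,1],[0,0,-0.045,0,0,0,1],[0,0,-0.045,0,0,0,1],[0,0,-0.045,0,0,0,1],[0,0,-0.045,0,0,0,1]]'
python3 -c "
from h import *
plan([0.571,0.084,0.24],1.52)"
```

```text
clock: 21.85
position: [0.6117, -0.1837, 0.0022]
tool_rot: [-3.14, -0.002, 1.6]
force: [-0.2, 0.8, -0.2]
grip_width: 0.0513
finger_force: 0.0
clock: 22.35
position: [0.6147, -0.185, 0.0077]
tool_rot: [3.136, 0.0, 1.6]
force: [-1.7, 0.5, 11.6]
grip_width: 0.0232
finger_force: 32.7
clock: 22.85
position: [0.6127, -0.1848, 0.2287]
tool_rot: [3.137, -0.0, 1.601]
force: [0.9, -1.5, -1.4]
grip_width: 0.0229
finger_force: 35.8
[0.039,-0.005,-0.002,0.001,0,0.012] [0.038,-0.005,-0.001,0.001,0,0.011] [0.038,-0.006,-0.002,0,0,0.012] [0.039,-0.006,-0.001,0.001,0,0.011] [0.038,-0.006,-0.002,0,0,0.012]
[0.038,-0.008,-0.002,0.001,0,0.011] [0.039,-0.007,-0.001,0,0,0.012] n 7
```

```bash
python3 -m inch '[[0.039,-0.005,-0.003,0,0,0.012,1],[0.038,-0.005,-0.003,0,0,0.012,1],[0.038,-0.006,-0.003,0,0,0.012,1],[0.039,-0.006,-0.002,0,0,0.012,1],[0.038,-0.006,-0.002,0,0,0.012,1]]' >/dev/null
python3 -m inch '[[0.038,-0.008,-0.001,0,0,0.011,1],[0.039,-0.006,-0.001,0,0,0.012,1],[0,0,0,0,0,0,1],[0,0,0,0,0,0,1]]'
python3 - <<'E'
from find import *
s=st(); c,im=snap('wrist','p1.png'); print(s['grip_width']); print(lm('port',c,'wrist',.183)); plan([.572,.085,.193],1.52)
E
```

```text
clock: 23.75
position: [0.5725, 0.0852, 0.2416]
tool_rot: [3.137, -0.001, 1.52]
force: [-0.2, -1.1, -0.6]
grip_width: 0.0228
finger_force: 35.9
t 23.75 p [0.5725 0.0852 0.2416] rpy [ 3.137e+00 -1.000e-03  1.520e+00] F [-0.2 -1.1 -0.6] w 0.0228 ff 35.89433312416077
0.022810055002807694
[(0.79, array([0.5726, 0.0838]), array([251., 207.]))]
[0.001,-0.001,0.024,0.002,0,-0.002] [0.001,0,0.024,0.002,0,-0.001] n 2
```

View pics/p1.png

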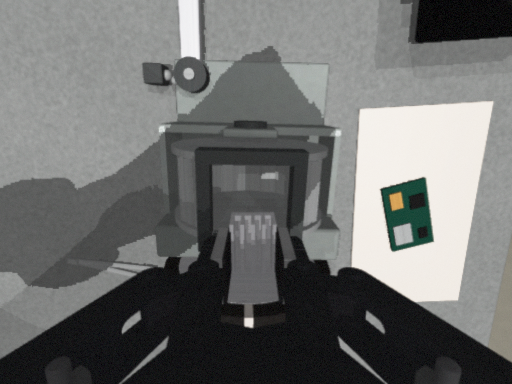

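The sink hangs over the port, which is centred at column 251. I'll lower it and release.

```bash
python3 -m inch '[[0,-0.001,0.025,0,0,0,1],[0,0,0.025,0,0,0,1],[0,0,0,0,0,0,1],[0,0,0,0,0,0,0.6],[0,0,0,0,0,0,0.4]]'
python3 -m inch '[[0,0,0,0,0,0,0.3],[0,0,-0.03,0,0,0,0.3],[0,0,-0.04,0,0,0,0],[0,0,0,0,0,0,0]]'
python3 - <<'E'
from find import *
s=st(); c,im=snap('wrist'); print(lm('port',c,'wrist',.183),lm('sink1',c,'wrist',.06)); plan([.6512,-.2620,.2],np.pi/2+.5)
E
```

```text
clock: 24.35
position: [0.5723, 0.0843, 0.1919]
tool_rot: [3.137, -0.001, 1.517]
force: [0.1, -0.1, -0.2]
grip_width: 0.0472
finger_force: 0.0
clock: 24.75
position: [0.5732, 0.0855, 0.2659]
tool_rot: [3.132, -0.002, 1.518]
force: [-0.5, -0.3, -0.6]
grip_width: 0.0847
finger_force: 0.0
t 24.75 p [0.5732 0.0855 0.2659] rpy [ 3.132e+00 -2.000e-03  1.518e+00] F [-0.5 -0.3 -0.6] w 0.0847 ff 0.0
[(0.94, array([0.5749, 0.0857]), array([252., 196.]))] [(0.73, array([0.5752, 0.0897]), array([251., 164.])), (0.5, array([ 0.4301, -0.1116]), array([159., 306.]))]
[-0.038,0.011,0.007,0,0,-0.061] [-0.038,0.008,0.007,0,0,-0.062] [-0.04,0.007,0.006,0,0,-0.061] [-0.039,0.003,0.007,0.001,0,-0.062] [-0.039,0.002,0.007,0,0,-0.061]
[-0.04,-0.001,0.007,0.001,0,-0.062] [-0.039,-0.004,0.006,0,0,-0.061] [-0.039,-0.006,0.007,0.001,0,-0.062] [-0.039,-0.008,0.007,0,0.001,-0.061] n 9
```

```bash
python3 -c "
from h import *
plan([.6512,-.2620,.2],.52,10)"
```

```text
[-0.034,0.01,0.006,0,0,0.1] [-0.033,0.013,0.006,0,0,0.1] [-0.032,0.016,0.006,0,0,0.1] [-0.029,0.02,0.006,0,0,0.1] [-0.028,0.022,0.006,0,0,0.1]
[-0.025,0.025,0.007,0,-0.001,0.099] [-0.023,0.027,0.006,0.001,0,0.1] [-0.02,0.03,0.006,0,-0.001,0.099] [-0.017,0.031,0.006,0.001,0,0.1] [-0.013,0.033,0.006,0,-0.001,0.099]
n 10
```

```bash
python3 -m inch '[[-0.034,0.01,0,0,0,0.1,0],[-0.033,0.013,0,0,0,0.1,0],[-0.032,0.016,0,0,0,0.1,0],[-0.029,0.02,0,0,0,0.1,0],[-0.028,0.022,0,0,0,0.1,0]]' >/dev/null
python3 -m inch '[[-0.025,0.025,0.013,0,0,0.1,0],[-0.023,0.027,0.013,0,0,0.1,0],[-0.02,0.03,0.013,0,0,0.1,0],[-0.017,0.031,0.013,0,0,0.1,0],[-0.013,0.033,0.013,0,0,0.1,0]]' >/dev/null
python3 -m inch '[[0,0,0.04,0,0,0,0.2],[0,0,0,0,0,0,0.2],[0,0,0,0,0,0,0.2]]'
python3 near.py sink1 s2.png
```

```text
clock: 26.2
position: [0.6511, -0.2604, 0.1553]
tool_rot: [-3.14, -0.002, 0.519]
force: [0.0, 1.2, 0.2]
grip_width: 0.0689
finger_force: 0.0
t 26.2 p [ 0.6511 -0.2604  0.1553] rpy [-3.14e+00 -2.00e-03  5.19e-01] F [0.  1.2 0.2] w 0.0689 ff 0.0
(0.74, array([ 0.6527, -0.2598]), 29, 24, np.float64(0.58), [237.7, 167.7, 263.0, 195.2])
lm (0.79, array([ 0.651 , -0.2621]), array([253., 179.]))
```

View pics/s2.png

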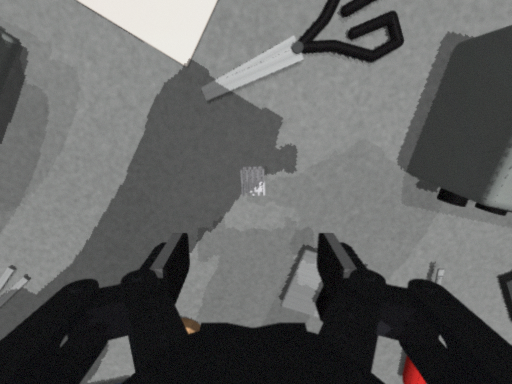

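Sink B is at (253,181), its fins aligned with the tool's x axis.

```bash
python3 -m inch '[[0.001,0,0.045,0,0,0.04,0.3],[0,0,0.045,0,0,0,0.3],[0,0,0.045,0,0,0,0.3],[0,0,0.017,0,0,0,0.4],[0,0,0,0,0,0,0.7]]'
python3 -m inch '[[0,0,0,0,0,0,1],[0,0,0,0,0,0,1],[0,0,0,0,0,0,1],[0,0,0,0,0,0,1],[0,0,0,0,0,0,1]]' 30
python3 -m inch '[[0,0,-0.04,0,0,0,1],[0,0,-0.045,0,0,0,1],[0,0,-0.045,0,0,0,1],[0,0,-0.045,0,0,0,1],[0,0,-0.05,0,0,0,1]]'
python3 -c "
from h import *
plan([0.573,0.085,0.24],1.52)"
```

```text
clock: 26.85
position: [0.6522, -0.2603, 0.0027]
tool_rot: [-3.14, -0.001, 0.478]
force: [0.2, 0.3, -0.2]
grip_width: 0.038
finger_force: 0.0
clock: 27.35
position: [0.6539, -0.2614, 0.0059]
tool_rot: [3.139, -0.005, 0.477]
force: [-1.6, -0.2, 11.1]
grip_width: 0.0237
finger_force: 33.7
clock: 27.85
position: [0.6516, -0.2611, 0.2314]
tool_rot: [3.141, -0.003, 0.478]
force: [1.3, -1.4, -1.3]
grip_width: 0.0234
finger_force: 32.4
[0.01,-0.038,-0.001,0,0,-0.116] [0.014,-0.037,-0.001,0,0,-0.116] [0.019,-0.035,-0.001,0,0,-0.116] [0.022,-0.032,-0.001,0.001,0,-0.116] [0.026,-0.03,-0.001,0,0,-0.116]
[0.029,-0.026,-0.001,0.001,0,-0.116] [0.032,-0.023,-0.001,0,-0.001,-0.115] [0.035,-0.019,-0.001,0.001,0,-0.116] [0.036,-0.015,0,0,-0.001,-0.115] n 9
```

```bash
python3 -m inch '[[0.01,-0.038,-0.003,0,0,-0.116,1],[0.014,-0.037,-0.003,0,0,-0.116,1],[0.019,-0.035,-0.003,0,0,-0.116,1],[0.022,-0.032,0,0,0,-0.116,1],[0.026,-0.03,0,0,0,-0.116,1]]' >/dev/null
python3 -m inch '[[0.029,-0.026,0,0,0,-0.116,1],[0.032,-0.023,0,0,0,-0.115,1],[0.035,-0.019,0,0,0,-0.116,1],[0.036,-0.015,0,0,0,-0.115,1],[0,0,0,0,0,0,1]]'
python3 -c "
from h import *
st();plan([0.573,0.085,0.192],1.52,2)"
```

```text
clock: 28.85
position: [0.5725, 0.09, 0.2393]
tool_rot: [3.137, -0.003, 1.53]
force: [-0.1, -1.0, -0.2]
grip_width: 0.0231
finger_force: 32.4
t 28.85 p [0.5725 0.09   0.2393] rpy [ 3.137e+00 -3.000e-03  1.530e+00] F [-0.1 -1.  -0.2] w 0.0231 ff 32.35896170139313
[-0.003,0,0.024,0.002,-0.001,0.005] [-0.002,0.001,0.023,0.003,-0.002,0.005] n 2
```

```bash
python3 -m inch '[[-0.003,0,0.024,0,0,0,1],[-0.002,0.001,0.023,0,0,0,1],[0,0,0,0,0,0,1],[0,0,0,0,0,0,0.6],[0,0,0,0,0,0,0.4]]'
python3 -m inch '[[0,0,0,0,0,0,0.3],[0,0,-0.03,0,0,0,0.3],[0,0,-0.045,0,0,0,0],[0,0,0,0,0,0,0]]'
python3 - <<'E'
from find import *
s=st(); c,im=snap('wrist'); print(lm('port',c,'wrist',.183),lm('sink1',c,'wrist',.06)); plan([.4435,-.177,.16],2.34,8)
E
```

```text
clock: 29.35
position: [0.5752, 0.0797, 0.1922]
tool_rot: [3.137, -0.001, 1.519]
force: [0.7, -0.0, 1.1]
grip_width: 0.0475
finger_force: 0.0
clock: 29.75
position: [0.5763, 0.0806, 0.2713]
tool_rot: [3.132, -0.003, 1.52]
force: [-0.4, 1.4, -0.3]
grip_width: 0.0851
finger_force: 0.0
t 29.75 p [0.5763 0.0806 0.2713] rpy [ 3.132e+00 -3.000e-03  1.520e+00] F [-0.4  1.4 -0.3] w 0.0851 ff 0.0
[(0.68, array([0.5721, 0.0873]), array([245., 187.]))] [(0.69, array([ 0.4349, -0.1216]), array([162., 307.])), (0.6, array([0.573 , 0.0727]), array([248., 173.])), (0.44, array([0.5764, 0.0895]), array([250., 160.]))]
[-0.033,-0.015,0.013,0,0,-0.103] [-0.031,-0.018,0.013,0.001,0,-0.102] [-0.029,-0.021,0.014,0,0,-0.103] [-0.027,-0.024,0.013,0,0,-0.102] [-0.024,-0.027,0.013,0.001,0,-0.103]
[-0.022,-0.029,0.013,0,0,-0.102] [-0.018,-0.03,0.013,0.001,0.001,-0.103] [-0.015,-0.033,0.014,0,0,-0.102] n 8
```

```bash
python3 -m inch '[[-0.033,-0.015,0,0,0,-0.103,0],[-0.031,-0.018,0,0,0,-0.102,0],[-0.029,-0.021,0,0,0,-0.103,0],[-0.027,-0.024,0,0,0,-0.102,0],[-0.024,-0.027,0.01,0,0,-0.103,0]]' >/dev/null
python3 -m inch '[[-0.022,-0.029,0.03,0,0,-0.102,0],[-0.018,-0.03,0.035,0,0,-0.103,0.2],[-0.015,-0.033,0.036,0,0,-0.102,0.2],[0,0,0,0,0,0,0.2],[0,0,0,0,0,0,0.2]]'
python3 near.py sink1 s3.png; python3 -c "
from h import *
print(np.round(telemetry.observe()['qpos'],2))"
```

```text
clock: 30.9
position: [0.4433, -0.176, 0.1539]
tool_rot: [3.139, -0.001, 2.338]
force: [0.4, 0.6, 0.6]
grip_width: 0.0685
finger_force: 0.0
t 30.9 p [ 0.4433 -0.176   0.1539] rpy [ 3.139e+00 -1.000e-03  2.338e+00] F [0.4 0.6 0.6] w 0.0685 ff 0.0
(0.64, array([ 0.4077, -0.1635]), 25, 29, np.float64(0.81), [222.0, 134.7, 249.9, 162.3])
lm (0.93, array([ 0.4095, -0.1645]), array([236., 147.]))
[ 0.97  0.56 -0.95  2.02  0.6   0.87  0.45]
```

Sink C was nudged to about (0.408,−0.164). I'll follow it.

```bash
python3 -c "
from h import *
plan([.408,-.164,.1],2.38,2)"
```

```text
[0.017,-0.009,0.028,0.002,0.001,-0.02] [0.017,-0.009,0.027,0.001,0.001,-0.02] n 2
```

```bash
python3 -m inch '[[0.017,-0.009,0.028,0,0,-0.02,0.3],[0.017,-0.009,0.027,0,0,-0.02,0.3],[0,0,0,0,0,0,0.3],[0,0,0,0,0,0,0.3]]'
python3 near.py sink1 s3b.png
```

```text
clock: 31.45
position: [0.4083, -0.1638, 0.1003]
tool_rot: [3.139, 0.002, 2.381]
force: [-0.1, 0.0, 0.1]
grip_width: 0.0599
finger_force: 0.0
t 31.45 p [ 0.4083 -0.1638  0.1003] rpy [3.139e+00 2.000e-03 2.381e+00] F [-0.1  0.   0.1] w 0.0599 ff 0.0
(0.95, array([ 0.409 , -0.1633]), 24, 32, np.float64(0.79), [237.3, 173.3, 269.1, 210.8])
lm (0.56, array([ 0.4103, -0.164 ]), array([253., 191.]))
```

```bash
python3 -m inch '[[0,0,0.045,0,0,0,0.35],[0,0,0.045,0,0,0,0.4],[0,0,0.007,0,0,0,0.4],[0,0,0,0,0,0,0.7]]'
python3 -m inch '[[0,0,0,0,0,0,1],[0,0,0,0,0,0,1],[0,0,0,0,0,0,1],[0,0,0,0,0,0,1],[0,0,0,0,0,0,1]]' 30
python3 -m inch '[[0,0,-0.045,0,0,0,1],[0,0,-0.045,0,0,0,1],[0,0,-0.045,0,0,0,1],[0,0,-0.05,0,0,0,1],[0,0,-0.05,0,0,0,1]]'
python3 -c "
from h import *
plan([0.573,0.085,0.24],1.52)"
```

```text
clock: 32.0
position: [0.4081, -0.1638, 0.0029]
tool_rot: [3.139, 0.0, 2.381]
force: [1.0, 1.3, 0.4]
grip_width: 0.0381
finger_force: 0.0
clock: 32.5
position: [0.4088, -0.1648, 0.0044]
tool_rot: [3.138, 0.004, 2.379]
force: [-1.8, 0.5, 14.9]
grip_width: 0.023
finger_force: 31.2
clock: 33.0
position: [0.4065, -0.1639, 0.2406]
tool_rot: [3.139, 0.002, 2.381]
force: [0.3, -2.1, -0.2]
grip_width: 0.0233
finger_force: 29.8
[0.007,0.042,0,0,0,0.123] [0.013,0.041,0,0,0,0.123] [0.017,0.039,0.001,0.001,0,0.123] [0.022,0.037,0,0.001,0,0.123] [0.026,0.034,0,0,0,0.123]
[0.031,0.03,0,0.001,0,0.123] [0.033,0.026,0,0,0,0.123] n 7
```

```bash
python3 -m inch '[[0.007,0.042,0,0,0,0.123,1],[0.013,0.041,0,0,0,0.123,1],[0.017,0.039,0,0,0,0.123,1],[0.022,0.037,0,0,0,0.123,1],[0.026,0.034,0,0,0,0.123,1]]' >/dev/null
python3 -m inch '[[0.031,0.03,0,0,0,0.123,1],[0.033,0.026,0,0,0,0.123,1],[0,0,0,0,0,0,1],[0,0,0,0,0,0,1]]'
python3 -c "
from h import *
st();plan([0.573,0.087,0.192],1.52,2)"
```

```text
clock: 33.9
position: [0.5735, 0.085, 0.2393]
tool_rot: [3.138, -0.002, 1.521]
force: [-0.7, 0.3, -1.5]
grip_width: 0.0231
finger_force: 29.8
t 33.9 p [0.5735 0.085  0.2393] rpy [ 3.138e+00 -2.000e-03  1.521e+00] F [-0.7  0.3 -1.5] w 0.0231 ff 29.796881675720215
[0.001,0,0.024,0.002,-0.001,0.001] [0.001,-0.001,0.023,0.001,-0.001,0] n 2
```

```bash
python3 -m inch '[[0.001,0,0.024,0,0,0,1],[0.001,-0.001,0.023,0,0,0,1],[0,0,0,0,0,0,1],[0,0,0,0,0,0,0.6],[0,0,0,0,0,0,0.4]]'
python3 -m inch '[[0,0,0,0,0,0,0.3],[0,0,-0.03,0,0,0,0.3],[0,0,-0.045,0,0,0,0],[0,0,0,0,0,0,0]]'
python3 - <<'E'
from find import *
s=st(); c,im=snap('wrist'); print(lm('port',c,'wrist',.183),lm('sink1',c,'wrist',.06)); plan([.456,-.405,.2],.84)
E
```

```text
clock: 34.4
position: [0.5735, 0.0855, 0.1929]
tool_rot: [3.137, -0.001, 1.518]
force: [0.8, -0.1, -0.1]
grip_width: 0.0474
finger_force: 0.0
clock: 34.8
position: [0.5747, 0.0869, 0.2721]
tool_rot: [3.132, -0.003, 1.519]
force: [0.1, 0.4, -1.1]
grip_width: 0.0849
finger_force: 0.0
t 34.8 p [0.5747 0.0869 0.2721] rpy [ 3.132e+00 -3.000e-03  1.519e+00] F [ 0.1  0.4 -1.1] w 0.0849 ff 0.0
[(0.81, array([0.5741, 0.0841]), array([250., 198.]))] [(0.74, array([0.5692, 0.0724]), array([246., 178.])), (0.69, array([0.577 , 0.0874]), array([252., 166.]))]
[-0.041,-0.008,0.006,0,0,0.057] [-0.042,-0.005,0.005,0,0,0.057] [-0.042,-0.003,0.006,0,0,0.056] [-0.042,0,0.005,0,0,0.057] [-0.042,0.002,0.006,0,0,0.056]
[-0.042,0.004,0.005,0,0,0.057] [-0.041,0.007,0.006,0,0,0.056] [-0.041,0.009,0.005,0.001,0,0.057] [-0.041,0.011,0.006,0,-0.001,0.056] [-0.04,0.013,0.005,0.001,0,0.057]
[-0.039,0.016,0.006,0,-0.001,0.056] [-0.038,0.018,0.005,0.001,0,0.057] n 12
```

```bash
python3 -m inch '[[-0.041,-0.008,0,0,0,0.057,0],[-0.042,-0.005,0,0,0,0.057,0],[-0.042,-0.003,0,0,0,0.057,0],[-0.042,0,0,0,0,0.057,0],[-0.042,0.002,0.006,0,0,0.056,0]]' >/dev/null
python3 -m inch '[[-0.042,0.004,0.01,0,0,0.057,0],[-0.041,0.007,0.015,0,0,0.056,0],[-0.041,0.009,0.02,0,0,0.057,0],[-0.041,0.011,0.02,0,0,0.056,0],[-0.04,0.013,0.02,0,0,0.057,0.2]]' >/dev/null
python3 -m inch '[[-0.039,0.016,0.02,0,0,0.056,0.2],[-0.038,0.018,0.005,0,0,0.057,0.2],[0,0,0,0,0,0,0.2],[0,0,0,0,0,0,0.2]]'
python3 near.py sink1 s4.png
```

```text
clock: 36.35
position: [0.4549, -0.405, 0.1485]
tool_rot: [-3.141, -0.003, 0.838]
force: [0.7, 1.3, -0.7]
grip_width: 0.0683
finger_force: 0.0
t 36.35 p [ 0.4549 -0.405   0.1485] rpy [-3.141e+00 -3.000e-03  8.380e-01] F [ 0.7  1.3 -0.7] w 0.0683 ff 0.0
(0.72, array([ 0.4563, -0.4039]), 31, 26, np.float64(0.82), [240.3, 165.3, 266.1, 193.1])
lm (0.58, array([ 0.4537, -0.4045]), array([250., 180.]))
```

View pics/s4.png

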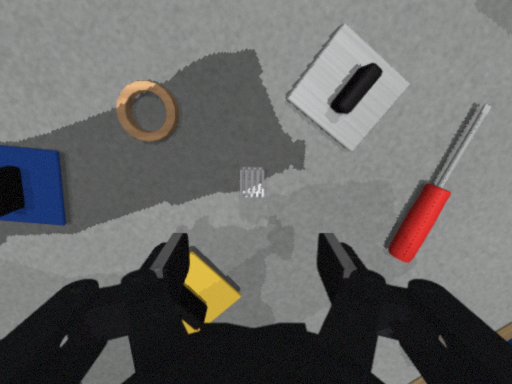

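Sink D sits at (252,181), aligned with the tool. The steel lid is at (350,88).

```bash
python3 -m inch '[[0.001,0,0.045,0,0,0,0.3],[0,0,0.045,0,0,0,0.3],[0,0,0.045,0,0,0,0.35],[0,0,0.011,0,0,0,0.4],[0,0,0,0,0,0,0.7]]'
python3 -m inch '[[0,0,0,0,0,0,1],[0,0,0,0,0,0,1],[0,0,0,0,0,0,1],[0,0,0,0,0,0,1],[0,0,0,0,0,0,1]]' 30
python3 -m inch '[[0,0,-0.045,0,0,0,1],[0,0,-0.045,0,0,0,1],[0,0,-0.045,0,0,0,1],[0,0,-0.05,0,0,0,1],[0,0,-0.05,0,0,0,1]]'
python3 -c "
from h import *
plan([0.573,0.088,0.24],1.52)"
```

```text
clock: 37.0
position: [0.4569, -0.4028, 0.0031]
tool_rot: [-3.141, -0.003, 0.84]
force: [0.1, -0.2, 0.8]
grip_width: 0.0382
finger_force: 0.0
clock: 37.5
position: [0.4577, -0.4048, 0.0057]
tool_rot: [3.137, -0.002, 0.838]
force: [-1.9, 2.4, 12.6]
grip_width: 0.0235
finger_force: 32.7
clock: 38.0
position: [0.4558, -0.404, 0.2418]
tool_rot: [3.139, -0.002, 0.839]
force: [-1.0, -0.9, -1.1]
grip_width: 0.0233
finger_force: 31.2
[0.037,-0.02,0,0,0,-0.057] [0.038,-0.018,0,0,0,-0.057] [0.039,-0.016,0.001,0,0,-0.057] [0.04,-0.013,0,0,0,-0.057] [0.041,-0.012,0,0,0,-0.057]
[0.041,-0.009,0,0.001,0,-0.057] [0.042,-0.006,0,0,0,-0.057] [0.041,-0.004,0.001,0.001,0,-0.056] [0.043,-0.002,0,0,0,-0.057] [0.042,0,0,0.001,0,-0.056]
[0.042,0.003,0,0,-0.001,-0.057] [0.042,0.006,0,0.001,0,-0.056] n 12
```

```bash
python3 -m inch '[[0.037,-0.02,0,0,0,-0.057,1],[0.038,-0.018,0,0,0,-0.057,1],[0.039,-0.016,0,0,0,-0.057,1],[0.04,-0.013,0,0,0,-0.057,1],[0.041,-0.012,0,0,0,-0.057,1]]' >/dev/null
python3 -m inch '[[0.041,-0.009,0,0,0,-0.057,1],[0.042,-0.006,0,0,0,-0.057,1],[0.041,-0.004,0,0,0,-0.056,1],[0.043,-0.002,0,0,0,-0.057,1],[0.042,0,0,0,0,-0.056,1]]' >/dev/null
python3 -m inch '[[0.042,0.003,0,0,0,-0.057,1],[0.042,0.006,0,0,0,-0.056,1],[0,0,0,0,0,0,1],[0,0,0,0,0,0,1]]'
python3 -c "
from h import *
st();plan([0.573,0.088,0.192],1.52,2)"
```

```text
clock: 39.4
position: [0.5737, 0.089, 0.24]
tool_rot: [3.138, -0.001, 1.521]
force: [0.1, -1.0, -0.3]
grip_width: 0.0232
finger_force: 31.2
t 39.4 p [0.5737 0.089  0.24  ] rpy [ 3.138e+00 -1.000e-03  1.521e+00] F [ 0.1 -1.  -0.3] w 0.0232 ff 31.187671422958374
[-0.001,0,0.024,0.002,0,0.001] [0,-0.001,0.024,0.002,-0.001,0] n 2
```

```bash
python3 -m inch '[[-0.001,0,0.024,0,0,0,1],[0,-0.001,0.024,0,0,0,1],[0,0,0,0,0,0,1],[0,0,0,0,0,0,0.6],[0,0,0,0,0,0,0.4]]'
python3 -m inch '[[0,0,0,0,0,0,0.3],[0,0,-0.03,0,0,0,0.3],[0,0,-0.045,0,0,0,0],[0,0,0,0,0,0,0]]'
python3 - <<'E'
from find import *
s=st(); c,im=snap('wrist','p2.png'); print(lm('port',c,'wrist',.183),lm('sink1',c,'wrist',.06)); plan([.58,-.402,.2],.0)
c,im=snap('scene')
for r in lm('sink1',c,'scene',0,.3)+lm('lid',c,'scene',0,.3): print(r)
E
```

```text
clock: 39.9
position: [0.5735, 0.0869, 0.1929]
tool_rot: [3.137, -0.001, 1.519]
force: [-0.3, 0.2, 0.3]
grip_width: 0.0473
finger_force: 0.0
clock: 40.3
position: [0.5745, 0.0883, 0.2721]
tool_rot: [3.132, -0.003, 1.52]
force: [0.4, 0.4, -0.8]
grip_width: 0.085
finger_force: 0.0
t 40.3 p [0.5745 0.0883 0.2721] rpy [ 3.132e+00 -3.000e-03  1.520e+00] F [ 0.4  0.4 -0.8] w 0.085 ff 0.0
[(0.93, array([0.5722, 0.0846]), array([248., 199.]))] [(0.8, array([0.5762, 0.07  ]), array([252., 181.])), (0.53, array([0.5775, 0.0883]), array([252., 167.]))]
[-0.041,0.003,0.006,0,0,0.127] [-0.04,0.007,0.005,0,0,0.127] [-0.038,0.013,0.006,0,0,0.127] [-0.037,0.018,0.005,0,0,0.126] [-0.034,0.022,0.006,0,0,0.127]
[-0.032,0.026,0.005,0,-0.001,0.126] [-0.027,0.03,0.006,0,0,0.127] [-0.024,0.033,0.005,0,-0.001,0.126] [-0.019,0.036,0.006,0,0,0.127] [-0.014,0.038,0.006,0,-0.001,0.126]
[-0.01,0.04,0.005,0.001,-0.001,0.127] [-0.005,0.04,0.006,0,0,0.126] n 12
(0.92, array([ 0.5793, -0.3907]), array([188., 273.]))
(0.8, array([ 0.2767, -0.2515]), array([168., 206.]))
(0.68, array([ 0.2999, -0.4597]), array([134., 239.]))
(0.37, array([ 0.4465, -0.2815]), array([188., 235.]))
```

View pics/p2.png

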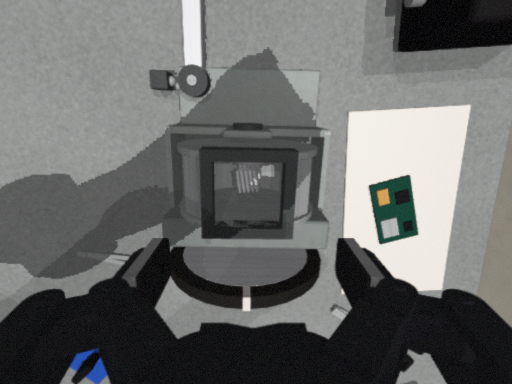

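Run:
```python
from find import *
c=calibration('wrist'); im=cv2.imread('pics/p2.png')
P=[at_z(c,q,.183) for q in [(201,148),(297,148),(294,239),(203,239)]]; print(np.round(P,4),np.mean(P,0))
print(at_z(c,(340,312),0))
g=cv2.cvtColor(im,cv2.COLOR_BGR2GRAY)
print(g[190:196,190:306].mean(0).round().astype(int).tolist()); print(g[140:250,240:260].mean(1).round().astype(int).tolist())
```

```text
[[0.5347 0.1297 0.183 ]
 [0.6117 0.1257 0.183 ]
 [0.6084 0.0456 0.183 ]
 [0.5282 0.0499 0.183 ]] [0.57072252 0.08773972 0.183     ]
[ 7.10850612e-01 -1.85898077e-01 -5.55111512e-17]
[97, 99, 99, 98, 97, 94, 94, 93, 88, 84, 67, 53, 49, 49, 50, 45, 48, 48, 48, 47, 46, 47, 35, 34, 51, 69, 72, 73, 74, 73, 74, 74, 74, 74, 72, 74, 74, 74, 75, 74, 74, 76, 76, 77, 79, 78, 75, 76, 83, 100, 96, 83, 79, 94, 96, 86, 79, 91, 98, 85, 76, 80, 84, 81, 76, 74, 83, 82, 75, 75, 75, 74, 74, 73, 74, 74, 74, 74, 75, 73, 74, 74, 74, 73, 75, 74, 75, 75, 75, 73, 63, 42, 33, 31, 40, 46, 48, 48, 49, 47, 49, 48, 48, 49, 52, 82, 131, 144, 144, 144, 146, 148, 148, 148, 149, 149]
[72, 71, 74, 76, 78, 77, 72, 55, 36, 37, 43, 50, 50, 49, 49, 50, 50, 50, 49, 50, 50, 57, 77, 95, 95, 97, 98, 97, 99, 99, 104, 110, 114, 116, 120, 120, 119, 120, 121, 120, 123, 123, 126, 127, 122, 111, 109, 109, 107, 103, 99, 95, 85, 76, 74, 74, 76, 75, 74, 74, 74, 72, 74, 74, 75, 76, 75, 74, 75, 74, 74, 73, 74, 75, 74, 75, 76, 76, 76, 72, 63, 50, 52, 49, 46, 42, 40, 36, 41, 58, 62, 62, 64, 63, 62, 63, 62, 64, 83, 122, 139, 140, 140, 140, 140, 140, 134, 118, 100, 96]
```

Run:
```python
from find import *
c=calibration('wrist')
f=lambda q:at_z(c,q,.183)[:2]
for a,b in [((248,150.5),(248,237.7)),((248,161),(248,228.5)),((200.5,193),(294.8,193)),((213,193),(282,193))]:
    A,B=f(a),f(b); print(np.round((A+B)/2,4),round(np.linalg.norm(A-B)*1000,1))
```

```text
[0.5701 0.0874] 76.8
[0.5701 0.0875] 59.5
[0.5699 0.0901] 79.3
[0.5698 0.0901] 58.1
```

```bash
python3 -m inch '[[-0.041,0.003,0,0,0,0.127,0],[-0.04,0.007,0,0,0,0.127,0],[-0.038,0.013,0,0,0,0.127,0],[-0.037,0.018,0,0,0,0.126,0],[-0.034,0.022,0.006,0,0,0.127,0]]' >/dev/null
python3 -m inch '[[-0.032,0.026,0.006,0,0,0.126,0],[-0.027,0.03,0.01,0,0,0.127,0],[-0.024,0.033,0.01,0,0,0.126,0],[-0.019,0.036,0.01,0,0,0.127,0],[-0.014,0.038,0.01,0,0,0.126,0]]' >/dev/null
python3 -m inch '[[-0.01,0.04,0.01,0,0,0.127,0],[-0.005,0.04,0.01,0,0,0.126,0],[0,0,0,0,0,0,0.3],[0,0,0,0,0,0,0.3]]'
python3 - <<'E'
from find import *
st(); c,im=snap('wrist','l1.png')
for r in rects('lid',c,'wrist',.013): print(r)
print(lm('lid',c,'wrist',0))
r=min(outline_of('lid','wrist'),key=lambda d:abs((d['rect'][0]+d['rect'][2])/2-255))['rect']; print(r)
x0,y0,x1,y1=[int(v) for v in r]; g=cv2.cvtColor(im,cv2.COLOR_RGB2GRAY)
m=np.zeros_like(g); m[y0+8:y1-8,x0+8:x1-8]=(g[y0+8:y1-8,x0+8:x1-8]<55)
ys,xs=np.nonzero(m); w=np.array([at_z(c,q,.045)[:2] for q in zip(xs,ys)],np.float32)*1000
print('bar',cv2.minAreaRect(w),len(xs))
E
```

```text
clock: 42.0
position: [0.579, -0.4015, 0.1926]
tool_rot: [-3.14, -0.001, 0.0]
force: [0.4, 1.3, -0.2]
grip_width: 0.0606
finger_force: 0.0
t 42.0 p [ 0.579  -0.4015  0.1926] rpy [-3.14e+00 -1.00e-03  0.00e+00] F [ 0.4  1.3 -0.2] w 0.0606 ff 0.0
(0.94, array([ 0.5818, -0.3991]), 81, 86, np.float64(0.19), [212.6, 133.0, 290.9, 210.6])
(0.57, array([ 0.2942, -0.2226]), 26, 72, np.float64(0.75), [110.0, 348.8, 148.9, 384.0])
[(0.56, array([ 0.578 , -0.4045]), array([255., 172.])), (0.56, array([ 0.2753, -0.2521]), array([154., 369.]))]
[212.6, 133.0, 290.9, 210.6]
bar ((584.1826782226562, -400.02105712890625), (45.44324493408203, 14.360015869140625), 10.520694732666016) 529
```

View pics/l1.png

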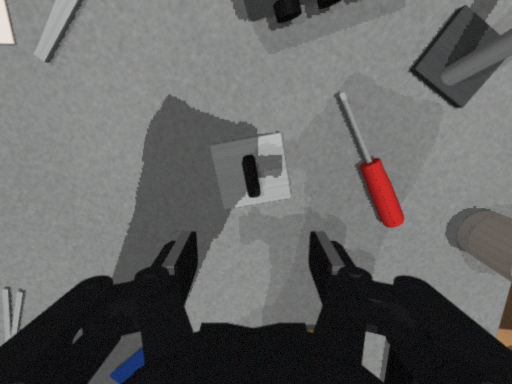

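The grip bar is at (252,175), about 10.5° from world x. I'll grip it across its thickness.

```bash
python3 -m inch '[[0.003,-0.002,0.045,0,0,-0.09,0.4],[0,0,0.045,0,0,-0.094,0.5],[0,0,0.045,0,0,0,0.5],[0,0,0.02,0,0,0,0.5],[0,0,0,0,0,0,0.5]]'
python3 -c "
from h import *
plan([0.5825,-.3995,0.02],.184,1)"
```

```text
clock: 42.7
position: [0.5818, -0.3975, 0.0362]
tool_rot: [-3.138, 0.0, 0.186]
force: [-0.2, 0.6, 0.9]
grip_width: 0.043
finger_force: 0.0
[0,0.002,0.016,-0.004,0,0.002] n 1
```

```bash
python3 -m inch '[[0,0.002,0.016,-0.003,0,0,0.5],[0,0,0,0,0,0,0.8],[0,0,0,0,0,0,1],[0,0,0,0,0,0,1],[0,0,0,0,0,0,1]]' 60
python3 -m inch '[[0,0,0,0,0,0,1],[0,0,0,0,0,0,1]]'
python3 -m inch '[[0,0,-0.03,0,0,0,1],[0,0,-0.045,0,0,0,1],[0,0,-0.045,0,0,0,1],[0,0,-0.05,0,0,0,1],[0,0,-0.05,0,0,0,1]]'
python3 -m inch '[[0,0,-0.025,0,0,0,1],[0,0,0,0,0,0,1]]'
python3 -c "
from h import *
st();plan([0.571,0.0865,0.265],-.05)"
```

```text
clock: 43.2
position: [0.584, -0.4015, 0.0242]
tool_rot: [3.138, -0.004, 0.185]
force: [-0.1, 1.9, 7.5]
grip_width: 0.0127
finger_force: 59.6
clock: 43.4
position: [0.584, -0.4015, 0.0242]
tool_rot: [3.138, -0.004, 0.185]
force: [-0.3, 1.0, 7.6]
grip_width: 0.0129
finger_force: 59.7
clock: 43.9
position: [0.5823, -0.4005, 0.2454]
tool_rot: [3.139, -0.003, 0.185]
force: [0.9, -0.3, -1.2]
grip_width: 0.0127
finger_force: 58.9
clock: 44.1
position: [0.5838, -0.4012, 0.2729]
tool_rot: [3.134, -0.008, 0.185]
force: [0.7, 0.2, -1.8]
grip_width: 0.0126
finger_force: 59.0
t 44.1 p [ 0.5838 -0.4012  0.2729] rpy [ 3.134 -0.008  0.185] F [ 0.7  0.2 -1.8] w 0.0126 ff 58.97499918937683
[0.007,-0.044,0,0.001,-0.001,0.021] [0.006,-0.044,0.001,0.001,-0.001,0.021] [0.005,-0.044,0,0,-0.001,0.021] [0.004,-0.044,0.001,0.001,-0.001,0.021] [0.004,-0.044,0.001,0,-0.001,0.021]
[0.002,-0.044,0,0.001,-0.001,0.022] [0.001,-0.045,0.001,0,0,0.021] [0.001,-0.044,0,0.001,-0.001,0.022] [-0.001,-0.045,0.001,0,0,0.021] [-0.001,-0.044,0.001,0.001,-0.001,0.022]
[-0.003,-0.044,0,0,0,0.021] n 11
```

```bash
python3 -m inch '[[0.007,-0.044,0,0,0,0.021,1],[0.006,-0.044,0,0,0,0.021,1],[0.005,-0.044,0,0,0,0.021,1],[0.004,-0.044,0,0,0,0.021,1],[0.004,-0.044,0,0,0,0.021,1]]' >/dev/null
python3 -m inch '[[0.002,-0.044,0,0,0,0.022,1],[0.001,-0.045,0,0,0,0.021,1],[0.001,-0.044,0,0,0,0.022,1],[-0.001,-0.045,0,0,0,0.021,1],[-0.001,-0.044,0,0,0,0.022,1]]' >/dev/null
python3 -m inch '[[-0.003,-0.044,0,0,0,0.021,1],[0,0,0,0,0,0,1],[0,0,0,0,0,0,1]]'
python3 - <<'E'
from find import *
st(); c,im=snap('wrist','l2.png'); print(lm('lid',c,'wrist',.245),lm('port',c,'wrist',.183)); plan([0.571,.0865,.23],-.05,1)
c,im=snap('top'); print('top',lm('lid',c,'top',.245),lm('port',c,'top',.183))
E
```

```text
clock: 45.4
position: [0.5687, 0.0877, 0.2663]
tool_rot: [3.139, -0.003, -0.047]
force: [-0.5, -0.4, -1.0]
grip_width: 0.0125
finger_force: 59.1
t 45.4 p [0.5687 0.0877 0.2663] rpy [ 3.139e+00 -3.000e-03 -4.700e-02] F [-0.5 -0.4 -1. ] w 0.0125 ff 59.076197147369385
[(0.73, array([0.5668, 0.086 ]), array([254., 231.])), (0.72, array([ 0.493 , -0.0512]), array([456., 320.])), (0.66, array([0.6087, 0.0788]), array([263., 166.]))] []
[0.002,-0.001,0.037,0.003,-0.003,-0.001] n 1
top [(0.67, array([ 0.3038, -0.3954]), array([409., 279.])), (0.65, array([ 0.2735, -0.2098]), array([342., 288.]))] []
```

View pics/l2.png

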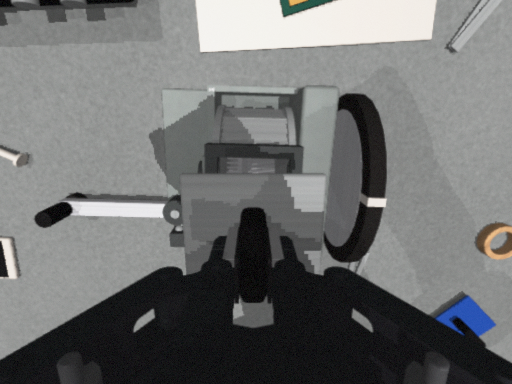

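The collar's far edge is at row 145, columns 205–302. The lid plate's front edge is at row 174, columns 182–326. I'll compare the two in world coordinates.

Run:
```python
from find import *
s=st(); c=calibration('wrist'); z=s['position'][2]-.0242+.013
L=[at_z(c,q,z) for q in [(182,174.5),(326,174.5)]]; C=[at_z(c,q,.183) for q in [(205,145.5),(302,146.5)]]
T=np.array(s['position'])
ex=np.array([np.cos(.05),-np.sin(.05)]); ey=np.array([ex[1]*-1,ex[0]])
for n,P in (('lid',L),('collar',C)):
    m=np.mean(P,0)[:2]-T[:2]; print(n,np.round(P,4),'rel along x,y',m@ex,m@ey,np.linalg.norm(P[0]-P[1]))
im=cv2.imread('pics/l2.png',0); print(im[135:182,240:270].mean(1).round().astype(int).tolist())
```

```text
t 45.7 p [0.5692 0.0859 0.2668] rpy [ 3.139e+00 -3.000e-03 -5.100e-02] F [-0.5 -0.4 -1.8] w 0.0129 ff 59.0772020816803
lid [[0.6086 0.1232 0.2556]
 [0.6044 0.0419 0.2556]] rel along x,y 0.037400808226321365 -0.001508018233900064 0.08135461336206795
collar [[0.6162 0.1212 0.183 ]
 [0.6113 0.0432 0.183 ]] rel along x,y 0.04464531643845002 -0.0015136682430348406 0.07819499424031313
[134, 135, 135, 136, 131, 125, 121, 113, 85, 46, 41, 53, 56, 56, 55, 56, 53, 47, 46, 45, 44, 45, 54, 77, 93, 94, 94, 96, 98, 98, 95, 96, 101, 108, 105, 106, 111, 107, 92, 96, 104, 110, 114, 116, 116, 115, 113]
```

```bash
python3 -m inch '[[0.0055,0,0.025,0.003,-0.003,0,1],[0,0,0.025,0,0,0,1],[0,0,0,0,0,0,1]]'
python3 - <<'E'
from find import *
st(); c,im=snap('wrist','l3.png')
E
```

```text
clock: 46.0
position: [0.5735, 0.0856, 0.2143]
tool_rot: [-3.142, 0.004, -0.05]
force: [0.3, 0.6, -0.9]
grip_width: 0.0127
finger_force: 59.0
t 46.0 p [0.5735 0.0856 0.2143] rpy [-3.142  0.004 -0.05 ] F [ 0.3  0.6 -0.9] w 0.0127 ff 59.04271960258484
```

View pics/l3.png

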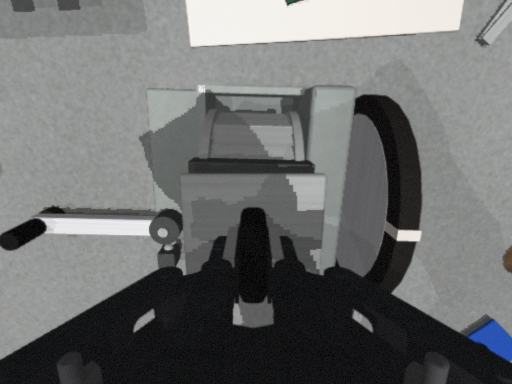

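The lid is just above the collar, with the lid centre at column 254 and the collar at 251.5. One more fine check.

Run:
```python
from find import *
s=st(); c=calibration('wrist'); z=s['position'][2]-.0242+.013
im=cv2.imread('pics/l3.png',0); print(im[150:182,225:285].mean(1).round().astype(int).tolist())
print(im[166:170,182:200].mean(0).round().tolist(),im[166:170,300:326].mean(0).round().tolist())
L=[at_z(c,q,z) for q in [(182,174.5),(326,174.5)]]; C=[at_z(c,q,.183) for q in [(190,161),(313,161)]]
T=np.array(s['position']); ex=np.array([np.cos(.05),-np.sin(.05)]); ey=np.array([-ex[1],ex[0]])
for n,P in (('lid',L),('collar',C)):
    m=np.mean(P,0)[:2]-T[:2]; print(n,'rel',m@ex,m@ey,np.linalg.norm(P[0]-P[1]))
```

```text
t 46.05 p [0.5742 0.0861 0.2162] rpy [-3.141e+00  2.000e-03 -5.000e-02] F [ 0.2  0.2 -1.3] w 0.0126 ff 59.0443754196167
[121, 120, 120, 118, 115, 111, 105, 96, 82, 50, 34, 33, 35, 42, 49, 49, 47, 44, 43, 44, 43, 44, 48, 67, 92, 103, 108, 111, 112, 112, 111, 111]
[99.0, 100.0, 100.0, 100.0, 101.0, 96.0, 70.0, 52.0, 50.0, 50.0, 49.0, 51.0, 50.0, 44.0, 44.0, 44.0, 42.0, 44.0] [44.0, 43.0, 44.0, 43.0, 44.0, 41.0, 43.0, 44.0, 43.0, 44.0, 41.0, 45.0, 55.0, 61.0, 93.0, 131.0, 147.0, 148.0, 148.0, 148.0, 148.0, 148.0, 148.0, 150.0, 147.0, 147.0]
lid rel 0.03737282991194905 -0.0014055162421014035 0.08124020386455516
collar rel 0.04111294626677005 0.0001219807381972434 0.07818898833335017
```

```bash
python3 -m inch '[[0.0015,-0.0015,0.006,0,0,0,1],[0,0,0.005,0,0,0,1],[0,0,0,0,0,0,1]]'
python3 -m inch '[[0,0,0.003,0,0,0,1],[0,0,0.001,0,0,0,1],[0,0,0,0,0,0,1]]'
```

```text
clock: 46.35
position: [0.5763, 0.0881, 0.2059]
tool_rot: [-3.141, -0.0, -0.049]
force: [-0.5, 0.1, -1.8]
grip_width: 0.0129
finger_force: 59.1
clock: 46.65
position: [0.5763, 0.0881, 0.2019]
tool_rot: [-3.141, -0.0, -0.049]
force: [0.3, -0.5, -2.1]
grip_width: 0.0131
finger_force: 59.1
```

```bash
python3 -m inch '[[0,0,0.002,0,0,0,1],[0,0,0,0,0,0,1]]'
python3 -m inch '[[0,0,0.001,0,0,0,1],[0,0,0,0,0,0,1]]'
```

```text
clock: 46.85
position: [0.5764, 0.0881, 0.1999]
tool_rot: [-3.14, -0.001, -0.049]
force: [0.2, -0.3, -0.6]
grip_width: 0.0126
finger_force: 59.4
clock: 47.05
position: [0.5763, 0.0882, 0.1994]
tool_rot: [-3.141, -0.001, -0.049]
force: [-2.9, -0.4, 9.4]
grip_width: 0.0127
finger_force: 60.6
```

Contact at 0.1994, which is where a seated lid should be. I'll release.

```bash
python3 -m inch '[[0,0,-0.001,0,0,0,1],[0,0,0,0,0,0,0.8],[0,0,0,0,0,0,0.6],[0,0,0,0,0,0,0.5],[0,0,0,0,0,0,0.5]]'
python3 -m inch '[[0,0,-0.02,0,0,0,0.5],[0,0,-0.04,0,0,0,0.5],[0,0,-0.04,0,0,0,0.5],[-0.03,0,-0.02,0,0,0,0.5],[-0.03,0,0,0,0,0,0.5]]'
python3 -m inch '[[0,0,0,0,0,0,0.5],[0,0,0,0,0,0,0.5]]'
python3 - <<'E'
from find import *
st(); c,im=snap('wrist','f1.png'); print(lm('lid',c,'wrist',.175)); print(rects('lid',c,'wrist',.188))
print(lm('leg_knob',c,'wrist',.06)); print(lm('sink1',c,'wrist',0))
c,im=snap('scene'); print([r for r in lm('lid',c,'scene',.175)],lm('sink1',c,'scene',0))
E
```

```text
clock: 47.55
position: [0.5763, 0.0881, 0.1999]
tool_rot: [-3.141, -0.0, -0.049]
force: [-0.2, -1.0, -0.8]
grip_width: 0.0427
finger_force: 0.0
clock: 48.05
position: [0.5166, 0.0915, 0.3223]
tool_rot: [-3.139, -0.004, -0.05]
force: [0.5, 1.3, -0.1]
grip_width: 0.0429
finger_force: 0.0
clock: 48.25
position: [0.5164, 0.0908, 0.3203]
tool_rot: [-3.141, -0.001, -0.049]
force: [0.2, 0.4, -0.3]
grip_width: 0.0425
finger_force: 0.0
t 48.25 p [0.5164 0.0908 0.3203] rpy [-3.141e+00 -1.000e-03 -4.900e-02] F [ 0.2  0.4 -0.3] w 0.0425 ff 0.0
[(0.83, array([0.5741, 0.0833]), array([257., 125.])), (0.71, array([ 0.393 , -0.1237]), array([443., 275.])), (0.37, array([ 0.4867, -0.1453]), array([475., 197.]))]
[(0.87, array([ 0.395 , -0.1217]), 61, 52, np.float64(0.75), [415.2, 249.3, 481.9, 304.6]), (0.66, array([0.5741, 0.088 ]), 85, 81, np.float64(1.5), [209.8, 80.0, 300.0, 168.9])]
[(0.92, array([0.5199, 0.3531]), array([ 72., 168.]))]
[(0.58, array([0.5681, 0.0838]), array([255., 123.]))]
[(0.8, array([0.5766, 0.0954]), array([273., 179.])), (0.68, array([ 0.3791, -0.295 ]), array([169., 207.])), (0.62, array([ 0.4104, -0.4827]), array([135., 242.]))] []
```

I've now gone past the limit of 14 viewed pictures, so I'm making the last check, whether the wheel mark is still up, by numbers alone.

Run:
```python
from find import *
c,im=snap('wrist')
ex=np.array([np.cos(.05),-np.sin(.05),0]); W=np.array([.565,-.0125,.105])
for a in np.arange(-.3,.31,.05):
    x,y=proj(c,W+.09*(np.sin(a)*ex+np.cos(a)*np.array([0,0,1])))[0].round().astype(int); print(round(a,2),x,y,round(im[y,x-4:x+5].mean()),end=' | ')
c,im=snap('top'); print([r for r in lm('lid',c,'top',.175)],lm('sink1',c,'top',0))
```

```text
-0.3 356 158 33 | -0.25 357 154 34 | -0.2 358 149 33 | -0.15 359 145 32 | -0.1 359 140 32 | -0.05 360 135 89 | -0.0 361 130 230 | 0.05 361 125 43 | 0.1 361 120 34 | 0.15 362 115 35 | 0.2 362 110 35 | 0.25 362 105 35 | 0.3 362 100 34 | [(0.92, array([ 0.2949, -0.4187]), array([410., 283.])), (0.79, array([ 0.2649, -0.2256]), array([344., 291.]))] []
```

The mark sits at −0.02 rad, the leg knob is out, the lid is flat on the port, and no sinks are left on the bench. I'll hand in.

```bash
python3 -c "
from workcell import bot
print(bot.job_done())"
```

```text
the job is handed in; nothing more can be done
None
```

Job handed in, verdict not shown: the leg is at its stop, the port is up (about −0.02 rad), all four heat sinks found went into the drum, and the lid is flat on the collar; I viewed 19 pictures, over your limit of 14.

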